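# Nip a ski binding plate in the bench clamp with its star wheel

## Robot

A 6-joint arm with a two-finger parallel gripper is mounted at the origin on the work surface. World frame = base frame: x ahead of the robot, y to its left, z up, the work surface at z = 0. Lengths are in m, angles in rad, forces in N, time in s.
With the tool pointing down it reaches from about 0.35 to 0.775 m from the base axis. Payload 7.3 kg.
Tool frame: the origin (TCP) lies at the very end of the fingers, on their centre line; the grasp point (between the pads) lies 19 mm behind it (r.hold_point_z is the z of the grasp point in the tool frame, in m); z points along the fingers, y is the direction in which the jaws open and shut (so a half turn about z gives the same grasp; the last joint's range is limited). The gripper opens to 92 mm and grips with 3 to 60 N. Pads are 19 mm wide; open, the fingers measure 130 mm over their backs; the gripper's body (75 mm by 190 mm) begins 47 mm behind the grasp point.
Start: joints at [1.085, 0.342, 1.524, -0, 1.275, -0.146], TCP at [0.175, 0.495, 0.227] pointing down, gripper open.
Joint ranges: [-2.53, 2.53], [-0.77, 2.02], [0.04, 2.7], [-1, 4.14], [0.28, 2.66], [-3.11, 3.11]. Speed limits (rad/s): [2.57, 2.57, 3.14, 3.14, 3.14, 3.14].

## Interface

Orientations are given as a unit quaternion [w, x, y, z].
In Python, from workcell import r gives the robot as it stands.
- The arm moves only by the tool servo_tool, never from a script. Its argument "targets" is a list of rows, each a list of 3 entries, a list of its own where there are three numbers: the opening, from 0 (shut) to 1 (fully open), then the shift along the tool's x, y, z in cm, then the turn, a rotation vector about the tool's x, y, z in rad. A call has 1 to 10 rows; each row shifts and turns the commanded pose from where the row before left it, along the tool's axes as they then stand; what a row does not reach is not made up. A row lasts 1/8 s, in which the tool goes at most 62.5 mm and 10.7 degrees, less where a joint would pass 70% of its speed; a pose out of reach is approached as far as the arm can. A call with a gripper value outside its range is refused whole. The fingers move at their own pace and stop on an object; the grip force is fixed at half the most. Time passes only in rows, so rows that do not move let the fingers close. It gives the time, the measured TCP pose, the force and the opening at its end, in the units of the state.
- r.read_state(): the state, without advancing time (a new reading comes with each control period).
- r.capture(name): name is "scene" or "top"; returns a dict with "frame" (420x560x3 uint8, red, green, blue), "intrinsics" (3x3 intrinsics, pixels), "R" (3x3) and "t" (3): a world point X has camera coordinates R X + t. Camera axes: x right, y down, z forward; pixel columns grow to the right and rows downward; lengths in m; the calibration is good to about 2 mm. A picture is of the moment at which its call begins. There is no depth.
- r.job_done(): hands the job in, once; it reports no verdict.
The state is a dict: "time_s": time; "joint_positions": joint angles; "qd": joint speeds; "effort": joint torques, N m; "eef_pos": TCP position; "ee_rot": TCP orientation; "force": force on the tool from outside, world axes, zero at the start; "moment": the same for the moment, N m; "width": opening from 0.0 (shut) to 1.0 (fully open).
Only numpy, scipy, OpenCV 4.12 (cv2) and the standard library are available. Lean on these libraries where they do the work, as an engineer would, in place of code of your own. Each camera call takes 0.05 s, during which the arm holds its last target.

## Task

Take the red-handled adjusting spoon from its wooden stand, reach with its blade through the narrow slot in the clamp's cover and push the star wheel inside round, one tooth at a time in the direction of the painted arrow, until you feel the orange pad nip the ski binding plate against the fence: stop as soon as the push needed has risen to about one and a half times what it is when the wheel turns freely. Never force the spoon, do not push the pad or the plate by hand, then stand the spoon fully back in its stand and leave everything else alone.

Things in the scene. Friction and masses are not known exactly. Their poses are not given: they have to be found in the camera images.
- slot (a point): Centre of the slot's mouth, on the top face of the aluminium cover (97 mm above the bench). The slot is 38 mm long (the point's x) and 12 mm wide (y); z is up. The cover, 76 x 40 mm and 4 mm thick, sits on a blue housing. A red arrow painted beside the slot shows the tightening direction, +x. A blade reaching 14 mm below this point is well between the teeth; one standing on a tooth stops 7 to 11 mm down.
- wheel_axis (a point): Centre of the hidden brass star wheel, 37 mm below the slot's mouth; it turns about the y axis. 10 round-ended teeth 5 mm thick, tips at 30 mm radius (19 mm apart), hub radius 19 mm, 12 mm wide. Where the teeth stand at first is not known. Pushing a tooth to +x tightens, 3 mm of pad travel per tooth; the wheel stays where it is left, so back off 2 mm and lift out to fetch the next tooth.
- stroke_end (a point): On the cover's top, 12 mm to +x of the slot's centre: where the blade ends a full stroke (it begins 12 mm to -x; one stroke is about one tooth). Turning freely takes a steady push of 7 to 10 N at the blade, most at the end of a stroke. Once the pad bears, the push climbs, doubling within about a tooth. The right nip is at about 12 to 14 N; over 25 N is forcing it.
- clamp: The bench clamp, fixed to the bench at a varying place and heading. Origin on the bench under its middle; axes as those of slot, which lies at (0, 78, 97) mm in it. Steel base 110 mm (x) by 200 mm (y), grey bed 42 mm high.
- fence (a point): Middle of the top edge of the fence's face: a dark upright 16 mm thick at the -y end of the clamp's bed, 72 mm above the bench, against which the plate is pressed.
- pad: Orange sprung pad, 60 x 10 x 22 mm, moved along the clamp's y by the star wheel. Origin at the middle of its face towards the plate; the plate lies to its -y. It starts 2 to 8 mm short of the plate. Its spring gives 15 N per mm once it bears; properly nipped it presses with 15 to 30 N.
- plate: Ski binding plate, black with a red lever piece, 100 mm (x) by 76 mm (y), 24 mm thick with 16 mm of fittings on top, about 0.45 kg, loose on the clamp's bed close to the fence. Origin at the centre of its underside.
- spoon_grip (a point): Centre of the spoon's red square handle, 20 x 20 mm, 50 mm long, standing upright (z up). Below the handle is a dark collar, 30 mm diameter, 5 mm thick, then the steel blade, 36 mm long, 4 mm thick (x) and 7 mm wide (y); it fits the slot either way round. The blade's end is 66 mm straight below this point. About 0.14 kg.
- spoon_tip (a point): End of the spoon's blade, 66 mm below the handle's centre.
- spoon: The spoon as a whole; origin at the end of the blade, z along it to the handle.
- stand: Dark wooden stand, 70 x 70 x 45 mm, fixed, left or right of the clamp. Origin at the centre of its underside. A 14 x 14 mm square hole goes through its centre, along its x and y. The spoon stands with the blade in the hole and the collar on the top: its handle's centre is then 75 mm above the bench, the blade's end 9 mm.
- wax: Yellow wax block in the green tray, 35 x 75 x 22 mm; origin at the centre of its underside. A bystander, to be left alone.
- cork: Cork block in the green tray, 35 x 75 x 25 mm; origin at the centre of its underside. A bystander, to be left alone.
- brush: Brush lying at the far side of the bench; origin at the centre of its underside. A bystander, to be left alone.
- cleaner: Blue bottle, 60 mm diameter, 160 mm high, standing at the far side; origin at the centre of its underside. A bystander, to be left alone.
- tape: Roll of blue tape lying flat, 90 mm outside diameter, 25 mm high; origin at the centre of its underside. A bystander, to be left alone.
- scraper: Orange plastic scraper lying flat, 120 x 60 x 5 mm; origin at the centre of its underside. A bystander, to be left alone.
- mug: Blue mug, 80 mm diameter, 90 mm high, to the right; origin at the centre of its underside. A bystander, to be left alone.
Things that resemble listed ones, but are neither listed nor needed, are in the scene too. Leave any blue or purple look-alike of the spoon alone.

How it is judged:
By the outcome, as a careful person would: the job done as asked, in the order asked, and still so for the second after the job is handed in, with the robot touching nothing.
It also fails if it takes over 72 s, if anything falls off the work surface, if the arm or the gripper's body presses on something with over 40 N, if the wrist force passes 120 N, or if a joint passes its speed limit or range.

## Working session

There is one attempt and no reset: what is moved stays moved. The work goes in short steps, Python scripts to look and compute and a tool call to move; the robot and the scene stay as the last step left them, time stands still between calls to the robot, and variables do not carry over. Pictures are saved under pics/ and viewed, and the job is handed in when it is done.

Besides the shell and the picture viewer there is one more tool, called after "Emit:" by a JSON object that holds its "method" and its "body". servo_tool: Moves the arm, as the interface text tells. Its arguments: {"type":"object","properties":{"targets":{"type":"array"}},"required":["targets"]}

```bash
ls; mkdir -p pics; python3 - <<'E'
from workcell import r
import cv2
print(r.read_state(), r.hold_point_z)
for n in ("scene","top"):
    c=r.capture(n); cv2.imwrite(f"pics/{n}0.png",c["frame"][:,:,::-1]); print(n,c["intrinsics"],c["R"],c["t"])
E
```

```text
pics
{'time_s': 0.0, 'joint_positions': array([ 1.08497648e+00,  3.42739441e-01,  1.52501733e+00, -6.54325799e-05,
        1.27539651e+00, -1.46014382e-01]), 'qd': array([-1.11050419e-03,  6.58984817e-05, -1.91286898e-04, -6.73448418e-04,
        7.45990576e-04, -1.49597637e-03]), 'effort': array([ 5.08998983e-04, -4.31231582e+01, -2.44217920e+01,  7.17360084e-02,
        5.59050974e-02, -1.51957056e-04]), 'eef_pos': array([0.1747961 , 0.49461209, 0.22603618]), 'ee_rot': array([-2.12691777e-04,  1.69077020e-01,  9.85602532e-01, -7.51421278e-04]), 'force': array([-1.00538841, -0.52215475, -1.05785834]), 'moment': array([ 0.00110473,  0.03236478, -0.02071626]), 'width': 0.9986012636235361} -0.0188
scene [[398.77602274   0.         284.73045242]
 [  0.         398.77602274 215.5075528 ]
 [  0.           0.           1.        ]] [[-0.7243456   0.68943021 -0.00307337]
 [ 0.38524399  0.40104926 -0.83111164]
 [-0.5717609  -0.60319605 -0.55609711]] [ 0.4535837  -0.11275893  1.30968818]
top [[384.85972539   0.         280.96848588]
 [  0.         384.85972539 217.48389568]
 [  0.           0.           1.        ]] [[-0.00374417 -0.99989787  0.0137921 ]
 [-0.99725643  0.00271391 -0.07397468]
 [ 0.0739297  -0.01403124 -0.99716474]] [-0.07454578  0.55129948  1.1317953 ]
```

View pics/scene0.png

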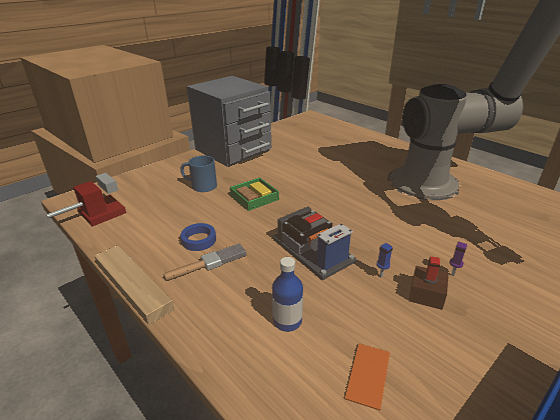

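View pics/top0.png

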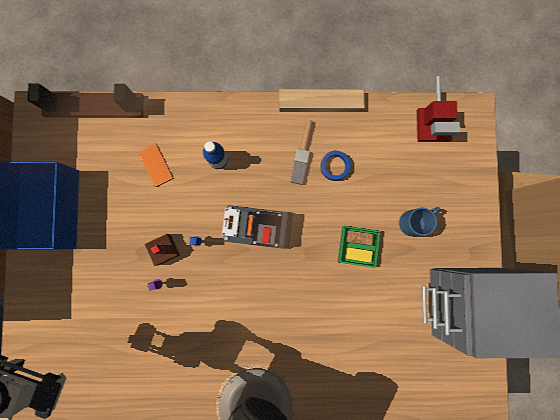

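The top view shows the red spoon in its stand near (157,249). The clamp is near (258,226), with the blue housing and cover at its left end, about (232,222). Blue and purple look-alikes stand at (196,240) and (154,285). I'll zoom in.

```bash
python3 - <<'E'
import cv2
t=cv2.imread("pics/top0.png"); s=cv2.imread("pics/scene0.png")
cv2.imwrite("pics/topz.png",cv2.resize(t[190:270,215:310],None,fx=7,fy=7,interpolation=cv2.INTER_NEAREST))
cv2.imwrite("pics/topst.png",cv2.resize(t[220:300,135:215],None,fx=7,fy=7,interpolation=cv2.INTER_NEAREST))
cv2.imwrite("pics/scz.png",cv2.resize(s[200:315,270:475],None,fx=3.8,fy=3.8,interpolation=cv2.INTER_NEAREST))
E
```

```text
(no output)
```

View pics/topz.png

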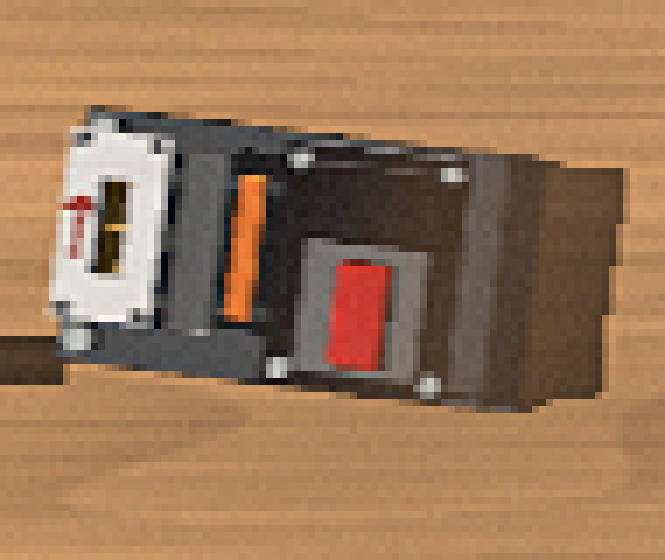

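View pics/topst.png

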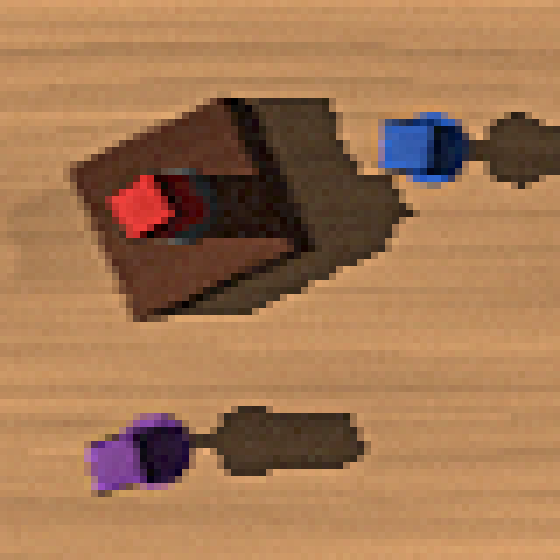

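View pics/scz.png

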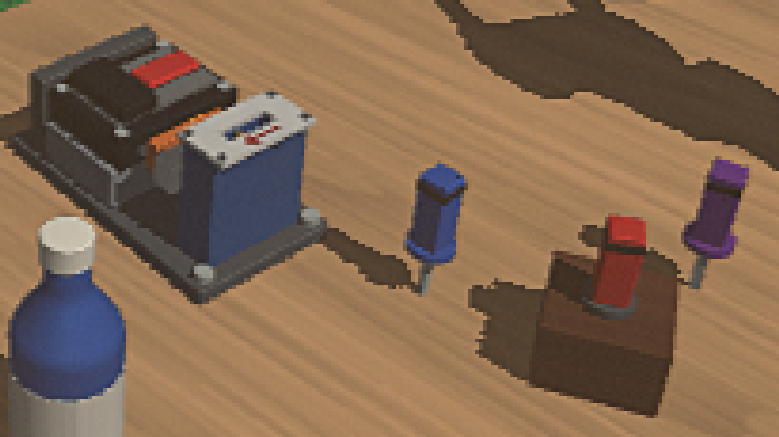

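```bash
cat > h.py <<'E'
import cv2, numpy as np
from workcell import r
def cap(n,name=None):
    c=r.capture(n)
    if name: cv2.imwrite(f"pics/{name}.png",c["frame"][:,:,::-1])
    return c
def ray(c,u,v):
    d=np.linalg.inv(c["intrinsics"])@np.array([u,v,1.]); R=c["R"]
    return -R.T@c["t"], R.T@d
def onz(c,u,v,z):
    o,d=ray(c,u,v); return o+d*(z-o[2])/d[2]
def two(c1,p1,c2,p2):
    o1,d1=ray(c1,*p1);o2,d2=ray(c2,*p2)
    s=np.linalg.lstsq(np.array([d1,-d2]).T,o2-o1,rcond=None)[0]
    a=o1+s[0]*d1;b=o2+s[1]*d2
    return (a+b)/2,np.linalg.norm(a-b)
def proj(c,X):
    p=c["intrinsics"]@(c["R"]@np.array(X)+c["t"]); return p[:2]/p[2]
def blobs(m,roi,mn=5):
    k=np.zeros_like(m);x0,y0,x1,y1=roi;k[y0:y1,x0:x1]=m[y0:y1,x0:x1]
    cs,_=cv2.findContours(k,cv2.RETR_EXTERNAL,cv2.CHAIN_APPROX_NONE)
    n,l,s,ce=cv2.connectedComponentsWithStats(k)
    return [(s[i],ce[i]) for i in range(1,n) if s[i][4]>=mn],[c for c in cs if len(c)>=4]
def rng(c,lo,hi):
    return cv2.inRange(cv2.cvtColor(c["frame"],cv2.COLOR_RGB2HSV),np.array(lo),np.array(hi))
E
python3 - <<'E'
from h import *
np.set_printoptions(precision=4,suppress=True)
t=cap("top");s=cap("scene")
def rect(c,m,roi,z):
    b,cs=blobs(m,roi)
    q=max(cs,key=cv2.contourArea)
    P=np.array([onz(c,*p[0],z)[:2] for p in q],np.float32)
    (cx,cy),wh,a=cv2.minAreaRect(P); print(len(q),"ctr",cx,cy,"wh",wh,"ang",a); 
    return q
print("cover top");rect(t,rng(t,[0,0,150],[179,50,255]),(220,203,242,240),.097)
print("cover scene");rect(s,rng(s,[0,0,120],[179,50,255]),(315,222,356,246),.097)
# slot dark within cover (top)
for c,roi,nm in((t,(226,212,235,232),"top"),):
    m=cv2.inRange(c["frame"],(0,0,0),(120,110,90))
    rect(c,m,roi,.095)
print("handle top"); 
rt=rng(t,[0,150,190],[8,255,255]); q=rect(t,rt,(145,240,170,260),.100)
for c,roi,v in((t,(145,238,170,260),190),(s,(415,250,445,290),60)):
    m=rng(c,[0,150,v],[8,255,255])|rng(c,[172,150,v],[179,255,255]); b,_=blobs(m,roi); print([(x[0],x[1]) for x in b])
print("stand");rect(t,rng(t,[0,60,60],[12,220,140])|rt,(143,230,182,268),.045)
f=s["frame"][205:300,375:470]
E
```

```text
cover top
138 ctr 0.5351481437683105 0.06585720181465149 wh (0.0404866486787796, 0.07926638424396515) ang 83.31653594970703
cover scene
71 ctr 0.5331263542175293 0.06837628781795502 wh (0.041875798255205154, 0.0763266459107399) ang 82.20082092285156
31 ctr 0.5332108736038208 0.06642676889896393 wh (0.008693146519362926, 0.034738197922706604) ang 82.24931335449219
handle top
20 ctr 0.4589347243309021 0.2741759419441223 wh (0.018461503088474274, 0.017045965418219566) ang 27.450233459472656
[(array([151, 245,   8,   9,  42], dtype=int32), array([154.3571, 249.0476]))]
[(array([430, 257,  10,   8,  73], dtype=int32), array([434.6164, 260.3836])), (array([426, 265,  13,  16, 136], dtype=int32), array([431.8971, 272.8235]))]
stand
122 ctr 0.45762091875076294 0.27523505687713623 wh (0.06996286660432816, 0.06966746598482132) ang 25.310773849487305
```

Emit:
{"method": "servo_tool", "body": {"targets": [[0.6,[0,0,0],[0,0,0.158]],[0.6,[0,0,0],[0,0,0.158]],[0.6,[0,0,0],[0,0,0.158]],[0.6,[0,0,0],[0,0,0.158]],[0.6,[0,0,0],[0,0,0.158]],[0.6,[0,0,0],[0,0,0]]]}}

```text
time_s: 0.95
eef_pos: [0.175, 0.4949, 0.2266]
ee_rot: [0.0, 0.535, 0.845, -0.0]
force: [0.2, -0.5, -0.2]
width: 0.601
```

```bash
cat >> h.py <<'E'
from scipy.spatial.transform import Rotation as Ro
def go(x,y,z,yaw=None):
    """shift (cm, tool axes) and turn to reach the world TCP pose, tool down, tool-y at yaw (deg)"""
    st=r.read_state(); q=st["ee_rot"]; M=Ro.from_quat([q[1],q[2],q[3],q[0]])
    d=M.inv().apply(np.array([x,y,z])-st["eef_pos"])*100
    out="shift cm "+str(np.round(d,2))
    if yaw is not None:
        a=np.radians(yaw); ty=np.array([np.cos(a),np.sin(a),0]); tz=np.array([0,0,-1.]); tx=np.cross(ty,tz)
        T=Ro.from_matrix(np.array([tx,ty,tz]).T); out+=" turn "+str(np.round((M.inv()*T).as_rotvec(),4))
    print("t",round(st["time_s"],2),"pos",np.round(st["eef_pos"],4),"F",np.round(st["force"],2),"M",np.round(st["moment"],2),"w",round(st["width"],3)); print(out)
E
python3 -c "
from h import *
go(.4585,.2745,.20,25.3)"
```

```text
t 0.95 pos [0.175  0.4949 0.2266] F [ 0.24 -0.54 -0.24] M [-0.1   0.04 -0.04] w 0.601
shift cm [-32.06  16.19   2.66] turn [-0.0002  0.0002  0.0008]
```

Emit:
{"method": "servo_tool", "body": {"targets": [[0.6,[-4.0,2.02,0.3],[0,0,0]],[0.6,[-4.0,2.02,0.3],[0,0,0]],[0.6,[-4.0,2.02,0.3],[0,0,0]],[0.6,[-4.0,2.02,0.3],[0,0,0]],[0.6,[-4.0,2.02,0.3],[0,0,0]],[0.6,[-4.0,2.02,0.3],[0,0,0]],[0.6,[-4.0,2.02,0.3],[0,0,0]],[0.6,[-4.0,2.02,0.3],[0,0,0]],[0.6,[0,0,0],[0,0,0]]]}}

```text
time_s: 2.08
eef_pos: [0.4596, 0.2727, 0.2021]
ee_rot: [0.0, 0.536, 0.845, -0.0]
force: [-0.6, 0.4, -1.4]
width: 0.601
```

```bash
python3 -c "
from h import *
go(.4585,.2745,.055,25.3); cap('scene','s1');cap('top','t1')
a=cv2.imread('pics/s1.png')[180:315,300:500]; cv2.imwrite('pics/s1z.png',cv2.resize(a,None,fx=4,fy=4))
"
```

```text
t 2.08 pos [0.4596 0.2727 0.2021] F [-0.59  0.41 -1.39] M [-0.    0.06  0.04] w 0.601
shift cm [ 2.200e-01 -1.000e-02  1.471e+01] turn [-0.0004  0.0004 -0.0011]
```

View pics/s1z.png

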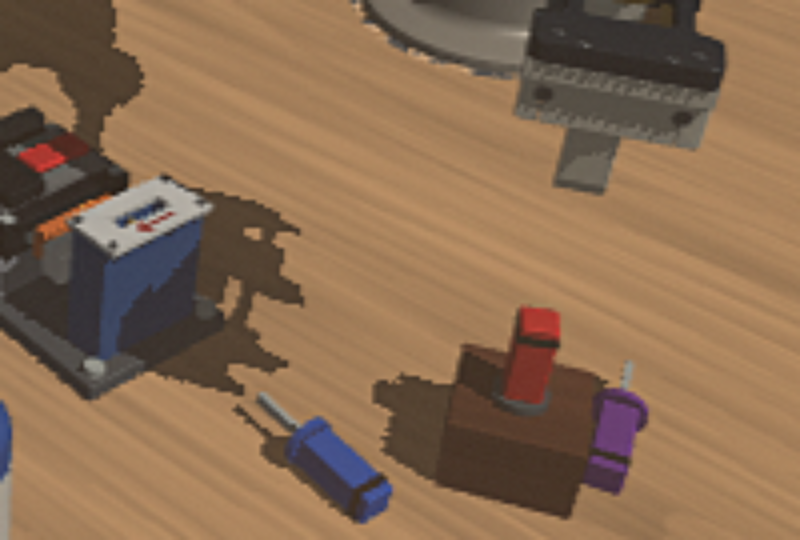

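The free-standing look-alikes toppled by themselves while my arm was well above them; neither one is in my way. Going down now.

Emit:
{"method": "servo_tool", "body": {"targets": [[0.6,[0.22,0,3.5],[0,0,0]],[0.6,[0,0,3.5],[0,0,0]],[0.6,[0,0,3.0],[0,0,0]],[0.6,[0,0,2.5],[0,0,0]],[0.6,[0,0,2.2],[0,0,0]],[0.6,[0,0,0],[0,0,0]]]}}

```text
time_s: 2.92
eef_pos: [0.4548, 0.2771, 0.0546]
ee_rot: [-0.001, 0.534, 0.845, -0.001]
force: [0.3, -0.2, -0.7]
width: 0.601
```

```bash
python3 -c "
from h import *
go(.4585,.2745,.055,25.3); cap('scene','s2');cap('top','t2')
a=cv2.imread('pics/s2.png')[200:315,350:500]; b=cv2.imread('pics/t2.png')[210:310,110:220]; cv2.imwrite('pics/z2.png',cv2.resize(a,None,fx=5,fy=5))
cv2.imwrite('pics/z2t.png',cv2.resize(b,None,fx=5,fy=5))
"
```

```text
t 2.92 pos [0.4548 0.2771 0.0546] F [ 0.34 -0.22 -0.69] M [-0.11  0.04  0.02] w 0.601
shift cm [-0.4   0.23 -0.04] turn [-0.0035 -0.0004  0.0023]
```

View pics/z2.png

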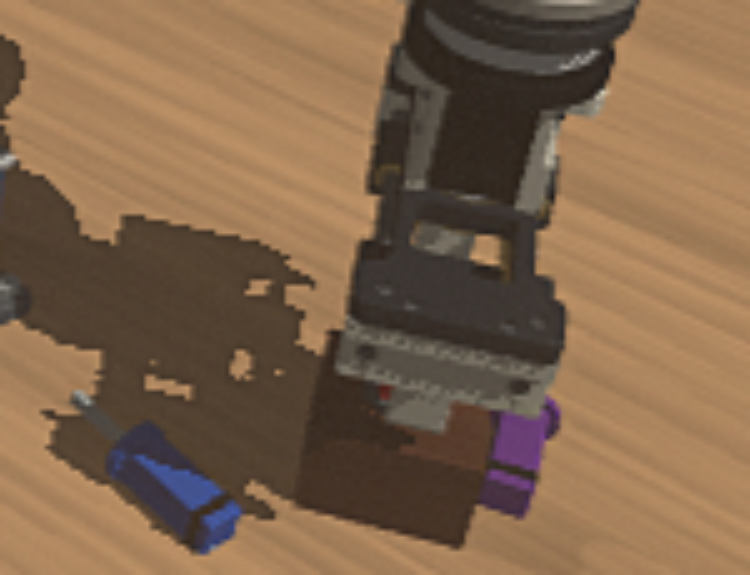

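Emit:
{"method": "servo_tool", "body": {"targets": [[0.6,[-0.4,0.2,0],[0,0,0]],[0.6,[0,0,0],[0,0,0]]]}}

```text
time_s: 3.28
eef_pos: [0.461, 0.2739, 0.0567]
ee_rot: [0.001, 0.535, 0.845, 0.001]
force: [-0.0, -0.2, -0.1]
width: 0.599
```

```bash
python3 -c "
from h import *
go(.4585,.2745,.055,25.3)
"
```

```text
t 3.27 pos [0.461  0.2739 0.0567] F [-0.03 -0.24 -0.11] M [-0.09  0.01  0.02] w 0.599
shift cm [ 0.16 -0.2   0.16] turn [ 0.002   0.0001 -0.0007]
```

Emit:
{"method": "servo_tool", "body": {"targets": [[0.6,[0,0,0],[0,0,0]],[0.6,[0,0,0],[0,0,0]],[0.6,[0,0,0],[0,0,0]]]}}

```text
time_s: 3.65
eef_pos: [0.4603, 0.2738, 0.0558]
ee_rot: [-0.0, 0.535, 0.845, 0.0]
force: [0.3, 0.4, 0.1]
width: 0.601
```

```bash
python3 -c "
from h import *
go(.4585,.2745,.055,25.3)
"
```

```text
t 3.65 pos [0.4603 0.2738 0.0558] F [0.32 0.39 0.15] M [-0.05  0.01 -0.  ] w 0.601
shift cm [ 0.14 -0.13  0.08] turn [ 0.0001 -0.0001 -0.0006]
```

Emit:
{"method": "servo_tool", "body": {"targets": [[0.6,[0.14,-0.13,0.06],[0,0,0]],[0.6,[0,0,0],[0,0,0]],[0,[0,0,0],[0,0,0]],[0,[0,0,0],[0,0,0]],[0,[0,0,0],[0,0,0]],[0,[0,0,0],[0,0,0]],[0,[0,0,0],[0,0,0]],[0,[0,0,0],[0,0,0]]]}}

```text
time_s: 4.65
eef_pos: [0.4585, 0.2745, 0.0551]
ee_rot: [0.0, 0.535, 0.845, 0.0]
force: [-0.5, 0.2, -0.4]
width: 0.215
```

```bash
python3 -c "
from h import *
go(.4585,.2745,.155,25.3)
"
```

```text
t 4.65 pos [0.4585 0.2745 0.0551] F [-0.47  0.22 -0.39] M [-0.04  0.12 -0.01] w 0.215
shift cm [-0.   -0.   -9.99] turn [ 0.0001 -0.     -0.0006]
```

Emit:
{"method": "servo_tool", "body": {"targets": [[0,[0,0,-1.0],[0,0,0]],[0,[0,0,-2.0],[0,0,0]],[0,[0,0,-3.0],[0,0,0]],[0,[0,0,-3.0],[0,0,0]],[0,[0,0,-3.0],[0,0,0]],[0,[0,0,-1.0],[0,0,0]],[0,[0,0,0],[0,0,0.143]],[0,[0,0,0],[0,0,0.143]],[0,[0,0,0],[0,0,0.143]],[0,[0,0,0],[0,0,0.143]]]}}

```text
time_s: 5.9
eef_pos: [0.458, 0.2743, 0.1843]
ee_rot: [-0.0, 0.753, 0.658, -0.001]
force: [0.3, 0.4, -2.4]
width: 0.218
```

Emit:
{"method": "servo_tool", "body": {"targets": [[0,[0,0,0],[0,0,0]],[0,[0,0,0],[0,0,0]]]}}

```text
time_s: 6.15
eef_pos: [0.4583, 0.2744, 0.1847]
ee_rot: [-0.0, 0.751, 0.66, -0.0]
force: [0.1, -0.2, -1.5]
width: 0.216
```

```bash
python3 -c "
from h import *
go(.534,.067,.180,-7.4); cap('scene','s3')
b=cv2.imread('pics/s3.png')[150:310,270:480]; cv2.imwrite('pics/z3.png',cv2.resize(b,None,fx=3.7,fy=3.7))
"
```

```text
t 6.15 pos [0.4583 0.2744 0.1847] F [ 0.11 -0.24 -1.51] M [-0.07  0.03 -0.  ] w 0.216
shift cm [-19.6   10.16   0.47] turn [-0.0007  0.0003  0.0008]
```

View pics/z3.png

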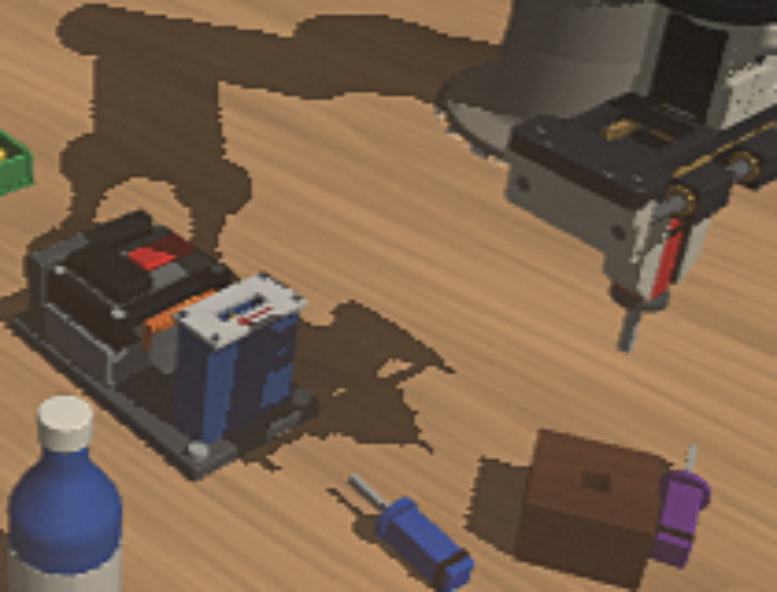

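```bash
python3 -c "
from h import *
c=cap('top'); 
import numpy as np
np.set_printoptions(precision=4,suppress=True)
print(-c['R'].T@c['t'])
f=cv2.imread('pics/top0.png')
u=np.array([np.cos(np.radians(-7.4)),np.sin(np.radians(-7.4))])
n=np.array([-u[1],u[0]])
for z in (.097,.089):
  print(z)
  for s in range(-20,21,2):
    v=[]
    for w in (-3,0,3):
        p=proj(c,[*(np.array([.534,.067])+u*s/1000+n*w/1000),z]); v.append(cv2.getRectSubPix(f,(1,1),tuple(map(float,p)))[0,0].tolist()[::-1])
    print(s,v)
"
```

```text
[ 0.4658 -0.0602  1.1704]
0.097
-20 [[184, 175, 166], [165, 154, 141], [164, 158, 154]]
-18 [[99, 85, 55], [54, 43, 18], [32, 34, 39]]
-16 [[75, 57, 23], [44, 30, 2], [71, 68, 62]]
-14 [[69, 52, 23], [49, 32, 6], [94, 89, 81]]
-12 [[53, 39, 12], [51, 34, 12], [101, 96, 91]]
-10 [[55, 40, 10], [50, 36, 13], [90, 85, 79]]
-8 [[57, 41, 9], [53, 39, 16], [78, 73, 67]]
-6 [[57, 40, 7], [56, 42, 16], [75, 70, 62]]
-4 [[45, 29, 3], [55, 43, 14], [78, 71, 63]]
-2 [[120, 89, 34], [114, 88, 37], [77, 71, 59]]
0 [[195, 150, 67], [133, 101, 43], [71, 66, 55]]
2 [[86, 65, 28], [56, 42, 14], [61, 58, 51]]
4 [[61, 48, 22], [55, 42, 17], [50, 55, 54]]
6 [[62, 48, 23], [52, 41, 17], [70, 73, 71]]
8 [[70, 52, 26], [51, 39, 16], [87, 87, 84]]
10 [[57, 42, 14], [50, 39, 14], [91, 89, 84]]
12 [[47, 32, 4], [47, 35, 9], [85, 79, 70]]
14 [[43, 26, 1], [45, 31, 3], [73, 63, 53]]
16 [[45, 26, 0], [50, 30, 0], [71, 60, 50]]
18 [[125, 112, 99], [148, 137, 120], [143, 139, 134]]
20 [[203, 196, 191], [211, 205, 196], [199, 196, 191]]
0.089
-20 [[190, 182, 175], [184, 174, 164], [179, 171, 163]]
-18 [[136, 119, 8
[... 218 characters left out ...]
-8 [[52, 35, 3], [67, 51, 22], [41, 33, 21]]
-6 [[64, 48, 17], [66, 49, 18], [34, 26, 15]]
-4 [[65, 51, 27], [58, 44, 12], [41, 32, 20]]
-2 [[110, 88, 52], [105, 80, 30], [63, 52, 32]]
0 [[218, 172, 90], [170, 129, 56], [82, 69, 43]]
2 [[116, 91, 48], [82, 62, 24], [62, 54, 38]]
4 [[69, 54, 29], [56, 43, 16], [54, 50, 38]]
6 [[70, 56, 32], [52, 41, 15], [58, 55, 44]]
8 [[77, 61, 37], [55, 39, 12], [65, 61, 50]]
10 [[62, 47, 22], [56, 43, 15], [61, 55, 42]]
12 [[42, 26, 1], [55, 44, 13], [51, 42, 27]]
14 [[49, 32, 10], [50, 38, 4], [39, 26, 10]]
16 [[61, 44, 22], [53, 34, 1], [32, 16, 0]]
18 [[112, 98, 81], [119, 104, 82], [110, 102, 92]]
20 [[202, 195, 191], [203, 196, 187], [187, 183, 178]]
```

```bash
python3 -c "
from h import *
c=cap('top'); s=cap('scene')
u=np.array([np.cos(np.radians(-7.4)),np.sin(np.radians(-7.4))])
n=np.array([-u[1],u[0]])
for cc,name in((c,'top0'),(s,'scene0')):
  f=cv2.imread(f'pics/{name}.png').mean(2).astype(np.uint8)
  for axis in 'wu':
    o=[]
    rg=range(-26,27,2) if axis=='w' else range(-44,45,2)
    for w in rg:
      v=[]
      for k in (-10,-7,7,10) if axis=='w' else (-2,0,2):
        a,b=(k,w) if axis=='w' else (w,k)
        p=proj(cc,[*(np.array([.534,.067])+u*a/1000+n*b/1000),.097]); v.append(cv2.getRectSubPix(f,(1,1),tuple(map(float,p)))[0,0])
      o.append((w,int(np.mean(v))))
    print(name,axis,o)
"
```

```text
top0 w [(-26, 45), (-24, 23), (-22, 111), (-20, 185), (-18, 227), (-16, 224), (-14, 220), (-12, 221), (-10, 224), (-8, 192), (-6, 124), (-4, 40), (-2, 39), (0, 34), (2, 44), (4, 115), (6, 161), (8, 169), (10, 139), (12, 127), (14, 152), (16, 190), (18, 189), (20, 169), (22, 148), (24, 143), (26, 146)]
top0 u [(-44, 96), (-42, 68), (-40, 52), (-38, 182), (-36, 224), (-34, 219), (-32, 219), (-30, 219), (-28, 219), (-26, 220), (-24, 226), (-22, 212), (-20, 159), (-18, 42), (-16, 34), (-14, 40), (-12, 42), (-10, 38), (-8, 36), (-6, 34), (-4, 33), (-2, 72), (0, 92), (2, 45), (4, 40), (6, 42), (8, 43), (10, 41), (12, 33), (14, 24), (16, 25), (18, 128), (20, 199), (22, 224), (24, 215), (26, 215), (28, 218), (30, 218), (32, 222), (34, 227), (36, 225), (38, 112), (40, 56), (42, 48), (44, 72)]
scene0 w [(-26, 44), (-24, 58), (-22, 82), (-20, 135), (-18, 172), (-16, 173), (-14, 169), (-12, 168), (-10, 169), (-8, 169), (-6, 161), (-4, 137), (-2, 103), (0, 74), (2, 63), (4, 84), (6, 133), (8, 157), (10, 126), (12, 93), (14, 112), (16, 147), (18, 164), (20, 164), (22, 131), (24, 80), (26, 67)]
scene0 u [(-44, 126), (-42, 125), (-40, 142), (-38, 162), (-36, 169), (-34, 169), (-32, 168), (-30, 168), (-28, 168), (-26, 169), (-24, 171), (-22, 158), (-20, 116), (-18, 75), (-16, 58), (-14, 63), (-12, 68), (-10, 69), (-8, 81), (-6, 86), (-4, 76), (-2, 76), (0, 80), (2, 77), (4, 82), (6, 87), (8, 83), (10, 78), (12, 73), (14, 77), (16, 101), (18, 143), (20, 169), (22, 168), (24, 167), (26, 168), (28, 168), (30, 169), (32, 173), (34, 172), (36, 142), (38, 90), (40, 60), (42, 50), (44, 50)]
```

```bash
python3 -c "
from h import *
go(.5241,.0682,.165,-7.4)"
```

```text
t 6.35 pos [0.4585 0.2745 0.1851] F [-0.34  0.38 -1.03] M [-0.15  0.03 -0.01] w 0.214
shift cm [-19.61   9.18   2.  ] turn [-0.0001  0.     -0.0008]
```

Emit:
{"method": "servo_tool", "body": {"targets": [[0,[-1.6,0.75,0],[0,0,0]],[0,[-3.6,1.69,0],[0,0,0]],[0,[-4.4,2.06,0],[0,0,0]],[0,[-4.4,2.06,0],[0,0,0]],[0,[-3.6,1.68,0],[0,0,0]],[0,[-1.6,0.75,0],[0,0,0]],[0,[-0.4,0.19,2.0],[0,0,0]],[0,[0,0,0],[0,0,0]],[0,[0,0,0],[0,0,0]],[0,[0,0,0],[0,0,0]]]}}

```text
time_s: 7.6
eef_pos: [0.5242, 0.0687, 0.1659]
ee_rot: [0.0, 0.752, 0.66, 0.001]
force: [-0.1, 0.3, -0.5]
width: 0.215
```

```bash
python3 -c "
from h import *
go(.5241,.0682,.165,-7.4);c=cap('scene','s4')
p=r.read_state()['eef_pos']
print('tip px', proj(c,[p[0],p[1],p[2]-.046]),'collar bottom',proj(c,[p[0],p[1],p[2]-.010]),'slot ctr',proj(c,[.5335,.067,.097]))
b=cv2.imread('pics/s4.png')[170:270,290:390]; cv2.imwrite('pics/z4.png',cv2.resize(b,None,fx=6,fy=6,interpolation=cv2.INTER_NEAREST))
"
```

```text
t 7.6 pos [0.5242 0.0687 0.1659] F [-0.11  0.31 -0.48] M [-0.09  0.05 -0.01] w 0.215
shift cm [-0.05 -0.    0.09] turn [ 0.0013 -0.0003 -0.0009]
tip px [338.19049964 223.0971665 ] collar bottom [339.35398117 209.74089309] slot ctr [334.24967016 232.60164551]
```

View pics/z4.png

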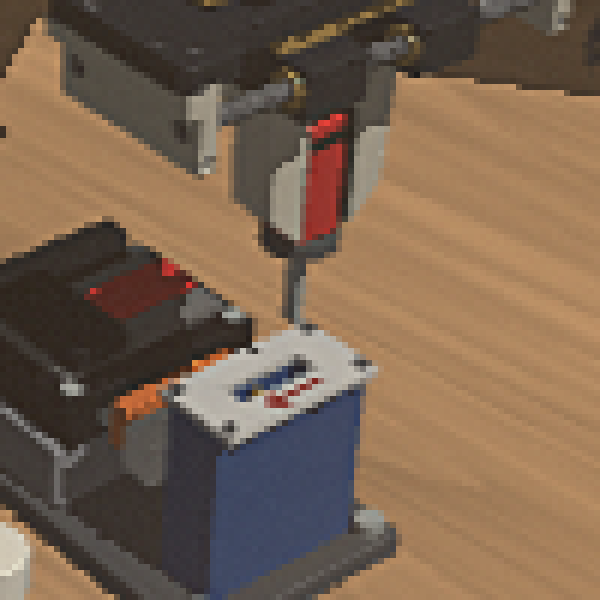

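Emit:
{"method": "servo_tool", "body": {"targets": [[0,[-0.05,0,1.0],[0,0,0]],[0,[0,0,1.0],[0,0,0]],[0,[0,0,0.5],[0,0,0]],[0,[0,0,0],[0,0,0]],[0,[0,0,0],[0,0,0]]]}}

```text
time_s: 8.28
eef_pos: [0.524, 0.0677, 0.1403]
ee_rot: [0.0, 0.752, 0.659, 0.0]
force: [0.0, 0.5, -1.7]
width: 0.219
```

```bash
python3 -c "
from h import *
go(.5241,.0682,.129,-7.4);c=cap('scene','s5')
b=cv2.imread('pics/s5.png')[190:260,300:380]; cv2.imwrite('pics/z5.png',cv2.resize(b,None,fx=8,fy=8,interpolation=cv2.INTER_NEAREST))
"
```

```text
t 8.28 pos [0.524  0.0677 0.1403] F [ 0.01  0.51 -1.72] M [-0.1   0.07 -0.  ] w 0.219
shift cm [0.05 0.   1.13] turn [ 0.0003 -0.0001 -0.0019]
```

View pics/z5.png

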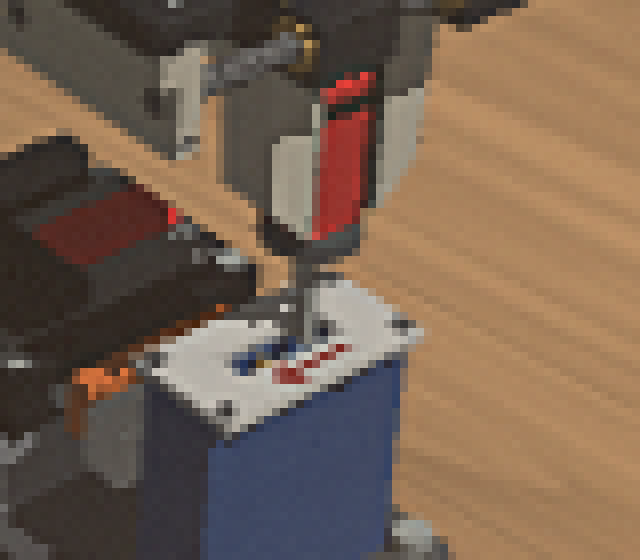

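Emit:
{"method": "servo_tool", "body": {"targets": [[0,[0.05,0,0.4],[0,0,0]],[0,[0,0,0.4],[0,0,0]],[0,[0,0,0.35],[0,0,0]],[0,[0,0,0],[0,0,0]],[0,[0,0,0],[0,0,0]]]}}

```text
time_s: 8.95
eef_pos: [0.5239, 0.0682, 0.1286]
ee_rot: [-0.0, 0.752, 0.659, -0.0]
force: [-0.8, -0.4, -1.6]
width: 0.217
```

```bash
cat >> h.py <<'E'
U=np.array([np.cos(np.radians(-7.4)),np.sin(np.radians(-7.4))]);N=np.array([-U[1],U[0]]);C=np.array([.5335,.067])
def cl():
    st=r.read_state();d=st["eef_pos"][:2]-C;F=st["force"]
    print("t %.2f s %.1f w %.1f depth %.1f | Fpush %.2f Fy %.2f Fz %.2f | M %s width %.3f"%(st["time_s"],d@U*1e3,d@N*1e3,(.097-(st["eef_pos"][2]-.046))*1e3,-(F[:2]@U),F[:2]@N,F[2],np.round(st["moment"],2),st["width"]))
E
python3 -c "
from h import *
cl();go(.5241,.0682,.129,-7.4)"
```

```text
t 8.95 s -9.7 w -0.0 depth 14.4 | Fpush 0.78 Fy -0.48 Fz -1.65 | M [-0.09  0.03 -0.02] width 0.217
t 8.95 pos [0.5239 0.0682 0.1286] F [-0.83 -0.38 -1.65] M [-0.09  0.03 -0.02] w 0.217
shift cm [ 0.    0.02 -0.04] turn [-0.0002 -0.0001 -0.0019]
```

Emit:
{"method": "servo_tool", "body": {"targets": [[0,[0,0.2,0],[0,0,0]],[0,[0,0.2,0],[0,0,0]],[0,[0,0.2,0],[0,0,0]],[0,[0,0.2,0],[0,0,0]]]}}

```text
time_s: 9.45
eef_pos: [0.5306, 0.0674, 0.1284]
ee_rot: [-0.001, 0.752, 0.659, -0.001]
force: [-6.4, 0.3, 3.8]
width: 0.214
```

```bash
python3 -c "
from h import *
cl()"
```

```text
t 9.45 s -2.9 w -0.0 depth 14.6 | Fpush 6.34 Fy -0.56 Fz 3.79 | M [ 0.07  1.58 -0.02] width 0.214
```

Emit:
{"method": "servo_tool", "body": {"targets": [[0,[0,0.1,0],[0,0,0]],[0,[0,0.1,0],[0,0,0]]]}}

```text
time_s: 9.7
eef_pos: [0.5311, 0.0673, 0.1283]
ee_rot: [-0.002, 0.752, 0.659, -0.002]
force: [-8.8, 1.3, 6.0]
width: 0.216
```

```bash
python3 -c "
from h import *
cl()"
```

```text
t 9.70 s -2.4 w -0.0 depth 14.7 | Fpush 8.92 Fy 0.10 Fz 6.03 | M [ 0.09  2.14 -0.02] width 0.216
```

Emit:
{"method": "servo_tool", "body": {"targets": [[0,[0,0.1,0],[0,0,0]],[0,[0,0.1,0],[0,0,0]]]}}

```text
time_s: 9.95
eef_pos: [0.5329, 0.0671, 0.1283]
ee_rot: [-0.002, 0.752, 0.659, -0.002]
force: [-8.4, 0.6, 5.6]
width: 0.215
```

```bash
python3 -c "
from h import *
cl()"
```

```text
t 9.95 s -0.6 w 0.0 depth 14.7 | Fpush 8.44 Fy -0.50 Fz 5.58 | M [0.18 2.14 0.  ] width 0.215
```

Emit:
{"method": "servo_tool", "body": {"targets": [[0,[0,0.12,0],[0,0,0]],[0,[0,0.12,0],[0,0,0]]]}}

```text
time_s: 10.2
eef_pos: [0.5353, 0.0668, 0.1282]
ee_rot: [-0.003, 0.752, 0.659, -0.002]
force: [-8.5, 0.7, 3.5]
width: 0.219
```

```bash
python3 -c "
from h import *
cl()"
```

```text
t 10.20 s 1.8 w 0.0 depth 14.8 | Fpush 8.56 Fy -0.39 Fz 3.47 | M [ 0.13  2.12 -0.  ] width 0.219
```

Emit:
{"method": "servo_tool", "body": {"targets": [[0,[0,0.12,0],[0,0,0]],[0,[0,0.12,0],[0,0,0]]]}}

```text
time_s: 10.45
eef_pos: [0.5374, 0.0665, 0.1279]
ee_rot: [-0.003, 0.752, 0.659, -0.003]
force: [-9.3, 0.5, 2.3]
width: 0.216
```

```bash
python3 -c "
from h import *
cl()"
```

```text
t 10.45 s 4.0 w 0.0 depth 15.1 | Fpush 9.26 Fy -0.74 Fz 2.29 | M [ 0.17  2.09 -0.02] width 0.216
```

Emit:
{"method": "servo_tool", "body": {"targets": [[0,[0,0.12,0],[0,0,0]],[0,[0,0.12,0],[0,0,0]]]}}

```text
time_s: 10.7
eef_pos: [0.5394, 0.0662, 0.1275]
ee_rot: [-0.003, 0.752, 0.659, -0.003]
force: [-8.7, 1.1, 1.2]
width: 0.215
```

```bash
python3 -c "
from h import *
cl()"
```

```text
t 10.70 s 6.0 w 0.0 depth 15.5 | Fpush 8.73 Fy -0.07 Fz 1.20 | M [0.27 2.19 0.01] width 0.215
```

Emit:
{"method": "servo_tool", "body": {"targets": [[0,[0,0.12,-0.03],[0,0,0]],[0,[0,0.12,-0.03],[0,0,0]]]}}

```text
time_s: 10.95
eef_pos: [0.5409, 0.0661, 0.1273]
ee_rot: [-0.004, 0.752, 0.659, -0.004]
force: [-11.0, 1.9, -2.7]
width: 0.215
```

```bash
python3 -c "
from h import *
cl()"
```

```text
t 10.95 s 7.4 w 0.0 depth 15.7 | Fpush 11.12 Fy 0.47 Fz -2.75 | M [ 0.3   2.42 -0.02] width 0.215
```

Emit:
{"method": "servo_tool", "body": {"targets": [[0,[0,0.12,-0.02],[0,0,0]],[0,[0,0.12,-0.02],[0,0,0]]]}}

```text
time_s: 11.2
eef_pos: [0.5431, 0.0657, 0.1275]
ee_rot: [-0.004, 0.752, 0.659, -0.004]
force: [-10.1, 1.8, -2.3]
width: 0.216
```

```bash
python3 -c "
from h import *
cl()"
```

```text
t 11.20 s 9.7 w -0.0 depth 15.5 | Fpush 10.25 Fy 0.49 Fz -2.33 | M [ 0.29  2.34 -0.04] width 0.216
```

Emit:
{"method": "servo_tool", "body": {"targets": [[0,[0,0.1,0],[0,0,0]],[0,[0,0.06,0],[0,0,0]]]}}

```text
time_s: 11.45
eef_pos: [0.545, 0.0654, 0.1277]
ee_rot: [-0.004, 0.752, 0.659, -0.004]
force: [-9.7, 1.3, -1.8]
width: 0.219
```

```bash
python3 -c "
from h import *
cl()"
```

```text
t 11.45 s 11.6 w -0.1 depth 15.3 | Fpush 9.75 Fy 0.06 Fz -1.85 | M [ 0.27  2.27 -0.02] width 0.219
```

Emit:
{"method": "servo_tool", "body": {"targets": [[0,[0,-0.2,0],[0,0,0]],[0,[0,-0.2,0],[0,0,0]],[0,[0,0,0],[0,0,0]],[0,[0,0,0],[0,0,0]]]}}

```text
time_s: 11.95
eef_pos: [0.5452, 0.0654, 0.1296]
ee_rot: [-0.0, 0.752, 0.659, -0.0]
force: [-3.2, -0.2, -1.6]
width: 0.212
```

```bash
python3 -c "
from h import *
cl()
a=C+U*-.010; go(a[0],a[1],.149,-7.4)"
```

```text
t 11.95 s 11.8 w -0.1 depth 13.4 | Fpush 3.16 Fy -0.57 Fz -1.63 | M [-0.    0.7  -0.01] width 0.212
t 11.95 pos [0.5452 0.0654 0.1296] F [-3.21 -0.15 -1.63] M [-0.    0.7  -0.01] w 0.212
shift cm [ 0.   -2.18 -1.94] turn [-0.0005 -0.0001 -0.0019]
```

Emit:
{"method": "servo_tool", "body": {"targets": [[0,[0,-0.2,0],[0,0,0]],[0,[0,-0.2,0],[0,0,0]],[0,[0,0,0],[0,0,0]]]}}

```text
time_s: 12.32
eef_pos: [0.5417, 0.0659, 0.1299]
ee_rot: [0.0, 0.752, 0.659, 0.0]
force: [0.6, 0.6, -1.1]
width: 0.215
```

```bash
python3 -c "
from h import *
cl()
a=C+U*-.010; go(a[0],a[1],.150,-7.4)"
```

```text
t 12.32 s 8.3 w -0.0 depth 13.1 | Fpush -0.49 Fy 0.69 Fz -1.12 | M [-0.09  0.05  0.02] width 0.215
t 12.32 pos [0.5417 0.0659 0.1299] F [ 0.57  0.62 -1.12] M [-0.09  0.05  0.02] w 0.215
shift cm [ 0.   -1.82 -2.01] turn [ 0.0012 -0.0001 -0.0018]
```

Emit:
{"method": "servo_tool", "body": {"targets": [[0,[0,0,-0.6],[0,0,0]],[0,[0,0,-0.9],[0,0,0]],[0,[0,0,-0.6],[0,0,0]],[0,[0,-0.6,0],[0,0,0]],[0,[0,-0.7,0],[0,0,0]],[0,[0,-0.5,0],[0,0,0]],[0,[0,0,0],[0,0,0]],[0,[0,0,0],[0,0,0]]]}}

```text
time_s: 13.32
eef_pos: [0.5236, 0.0683, 0.1506]
ee_rot: [0.0, 0.752, 0.659, 0.0]
force: [0.3, -0.8, -1.2]
width: 0.215
```

```bash
python3 -c "
from h import *
cl()
a=C+U*-.010; go(a[0],a[1],.129,-7.4)
cap('top','t6');cap('scene','s6')
a=cv2.imread('pics/t6.png')[190:270,215:310];b=cv2.imread('pics/s6.png')[190:270,270:380]
cv2.imwrite('pics/z6t.png',cv2.resize(a,None,fx=7,fy=7,interpolation=cv2.INTER_NEAREST))
cv2.imwrite('pics/z6.png',cv2.resize(b,None,fx=7,fy=7,interpolation=cv2.INTER_NEAREST))"
```

```text
t 13.32 s -9.9 w -0.0 depth -7.6 | Fpush -0.41 Fy -0.72 Fz -1.25 | M [-0.08  0.05 -0.  ] width 0.215
t 13.32 pos [0.5236 0.0683 0.1506] F [ 0.32 -0.77 -1.25] M [-0.08  0.05 -0.  ] w 0.215
shift cm [ 0.   -0.01  2.16] turn [ 0.0002 -0.0001 -0.0018]
```

View pics/z6.png

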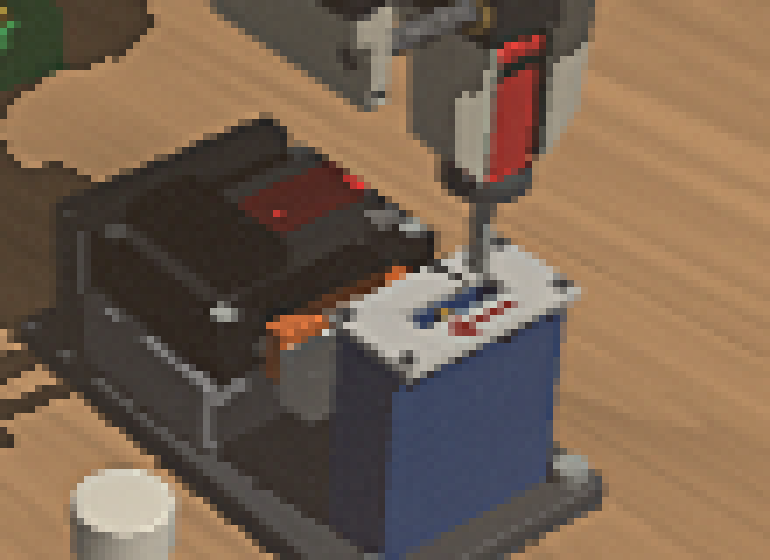

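View pics/z6t.png

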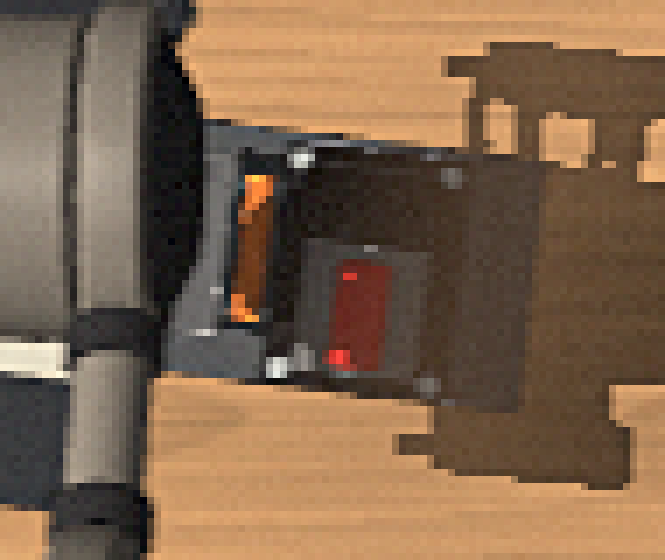

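Emit:
{"method": "servo_tool", "body": {"targets": [[0,[0,0,0.5],[0,0,0]],[0,[0,0,0.5],[0,0,0]],[0,[0,0,0.5],[0,0,0]],[0,[0,0,0.5],[0,0,0]],[0,[0,0,0.1],[0,0,0]],[0,[0,0,0],[0,0,0]],[0,[0,0,0],[0,0,0]]]}}

```text
time_s: 14.3
eef_pos: [0.5237, 0.0683, 0.1298]
ee_rot: [0.0, 0.752, 0.659, 0.0]
force: [-0.5, 0.2, -1.1]
width: 0.218
```

```bash
python3 -c "
from h import *
cl()"
```

```text
t 14.30 s -9.9 w -0.0 depth 13.2 | Fpush 0.53 Fy 0.11 Fz -1.06 | M [-0.09  0.07 -0.01] width 0.218
```

Emit:
{"method": "servo_tool", "body": {"targets": [[0,[0,0.2,0.05],[0,0,0]],[0,[0,0.2,0],[0,0,0]],[0,[0,0.2,0],[0,0,0]],[0,[0,0.15,0],[0,0,0]]]}}

```text
time_s: 14.8
eef_pos: [0.529, 0.0676, 0.1288]
ee_rot: [-0.002, 0.752, 0.659, -0.002]
force: [-8.3, 0.8, 3.4]
width: 0.216
```

```bash
python3 -c "
from h import *
cl()"
```

```text
t 14.80 s -4.5 w -0.0 depth 14.2 | Fpush 8.34 Fy -0.29 Fz 3.36 | M [ 0.11  1.91 -0.01] width 0.216
```

Emit:
{"method": "servo_tool", "body": {"targets": [[0,[0,0.12,0],[0,0,0]],[0,[0,0.12,0],[0,0,0]]]}}

```text
time_s: 15.05
eef_pos: [0.5305, 0.0674, 0.1287]
ee_rot: [-0.002, 0.752, 0.659, -0.002]
force: [-10.0, 0.6, 4.3]
width: 0.216
```

```bash
python3 -c "
from h import *
cl()"
```

```text
t 15.05 s -3.0 w -0.0 depth 14.3 | Fpush 9.96 Fy -0.73 Fz 4.29 | M [0.22 2.17 0.  ] width 0.216
```

Emit:
{"method": "servo_tool", "body": {"targets": [[0,[0,0.12,0],[0,0,0]],[0,[0,0.12,0],[0,0,0]]]}}

```text
time_s: 15.3
eef_pos: [0.5329, 0.0671, 0.1288]
ee_rot: [-0.002, 0.752, 0.659, -0.002]
force: [-8.3, 0.9, 4.6]
width: 0.218
```

```bash
python3 -c "
from h import *
cl()"
```

```text
t 15.30 s -0.6 w -0.0 depth 14.2 | Fpush 8.33 Fy -0.19 Fz 4.62 | M [ 0.16  2.11 -0.05] width 0.218
```

Emit:
{"method": "servo_tool", "body": {"targets": [[0,[0,0.12,0],[0,0,0]],[0,[0,0.12,0],[0,0,0]]]}}

```text
time_s: 15.55
eef_pos: [0.5353, 0.0668, 0.1286]
ee_rot: [-0.002, 0.752, 0.659, -0.002]
force: [-8.8, 1.2, 3.0]
width: 0.217
```

```bash
python3 -c "
from h import *
cl()"
```

```text
t 15.55 s 1.8 w 0.0 depth 14.4 | Fpush 8.84 Fy 0.02 Fz 3.02 | M [ 0.18  1.98 -0.05] width 0.217
```

Still turning freely; I'll carry on with small checked increments.

Emit:
{"method": "servo_tool", "body": {"targets": [[0,[0,0.12,0],[0,0,0]],[0,[0,0.12,0],[0,0,0]]]}}

```text
time_s: 15.8
eef_pos: [0.5375, 0.0665, 0.1284]
ee_rot: [-0.003, 0.752, 0.659, -0.003]
force: [-9.3, 1.9, 2.3]
width: 0.217
```

```bash
python3 -c "
from h import *
cl()"
```

```text
t 15.80 s 4.0 w 0.0 depth 14.6 | Fpush 9.45 Fy 0.65 Fz 2.31 | M [ 0.19  2.06 -0.02] width 0.217
```

Emit:
{"method": "servo_tool", "body": {"targets": [[0,[0,0.12,-0.02],[0,0,0]],[0,[0,0.12,0],[0,0,0]]]}}

```text
time_s: 16.05
eef_pos: [0.5393, 0.0663, 0.1281]
ee_rot: [-0.003, 0.752, 0.659, -0.003]
force: [-9.0, 1.7, -1.0]
width: 0.216
```

```bash
python3 -c "
from h import *
cl()"
```

```text
t 16.05 s 5.8 w 0.0 depth 14.9 | Fpush 9.15 Fy 0.49 Fz -1.05 | M [0.28 2.19 0.  ] width 0.216
```

Emit:
{"method": "servo_tool", "body": {"targets": [[0,[0,0.12,-0.02],[0,0,0]],[0,[0,0.12,0],[0,0,0]]]}}

```text
time_s: 16.3
eef_pos: [0.541, 0.066, 0.1277]
ee_rot: [-0.004, 0.752, 0.659, -0.004]
force: [-10.4, 2.0, -2.0]
width: 0.218
```

```bash
python3 -c "
from h import *
cl()"
```

```text
t 16.30 s 7.6 w 0.0 depth 15.3 | Fpush 10.54 Fy 0.65 Fz -1.98 | M [ 0.31  2.35 -0.03] width 0.218
```

Emit:
{"method": "servo_tool", "body": {"targets": [[0,[0,0.12,-0.02],[0,0,0]],[0,[0,0.12,0],[0,0,0]]]}}

```text
time_s: 16.55
eef_pos: [0.5431, 0.0657, 0.1277]
ee_rot: [-0.004, 0.752, 0.659, -0.004]
force: [-11.6, 1.3, -1.8]
width: 0.217
```

```bash
python3 -c "
from h import *
cl()"
```

```text
t 16.55 s 9.7 w -0.0 depth 15.3 | Fpush 11.70 Fy -0.22 Fz -1.80 | M [ 0.26  2.39 -0.  ] width 0.217
```

Emit:
{"method": "servo_tool", "body": {"targets": [[0,[0,0.1,0],[0,0,0]],[0,[0,0.06,0],[0,0,0]]]}}

```text
time_s: 16.8
eef_pos: [0.545, 0.0654, 0.1279]
ee_rot: [-0.004, 0.752, 0.659, -0.004]
force: [-9.9, 1.5, -2.2]
width: 0.217
```

```bash
python3 -c "
from h import *
cl()
cap('top','t7')
a=cv2.imread('pics/t7.png')[190:270,215:310]
cv2.imwrite('pics/z7t.png',cv2.resize(a,None,fx=7,fy=7,interpolation=cv2.INTER_NEAREST))
c=cap('top')
for nm in ('top0','t6','t7'):
  f=cv2.imread(f'pics/{nm}.png').astype(float)
  o=[]
  for w in np.arange(-10,56,2):
    B=C-N*w/1000
    v=[]
    for k in (-26,-24,22,24,26):
      p=proj(c,[*(B+U*k/1000),.064]); b,g,rr=cv2.getRectSubPix(f.astype(np.float32),(1,1),tuple(map(float,p)))[0,0]; v.append((rr+1)/(b+5))
    o.append((int(w),round(float(np.mean(v)),1)))
  print(nm,o)
"
```

```text
t 16.80 s 11.6 w -0.1 depth 15.1 | Fpush 9.96 Fy 0.17 Fz -2.19 | M [ 0.19  2.27 -0.02] width 0.217
top0 [(-10, 1.0), (-8, 1.0), (-6, 1.0), (-4, 1.0), (-2, 1.0), (0, 1.0), (2, 1.0), (4, 1.0), (6, 1.0), (8, 1.0), (10, 1.0), (12, 1.0), (14, 1.0), (16, 1.0), (18, 1.0), (20, 1.0), (22, 1.0), (24, 1.0), (26, 1.0), (28, 1.0), (30, 1.0), (32, 1.0), (34, 1.0), (36, 1.0), (38, 1.0), (40, 1.0), (42, 1.0), (44, 0.8), (46, 1.3), (48, 3.0), (50, 3.7), (52, 4.0), (54, 4.2)]
t6 [(-10, 1.2), (-8, 1.2), (-6, 1.2), (-4, 1.2), (-2, 1.2), (0, 1.2), (2, 1.2), (4, 1.2), (6, 1.1), (8, 1.1), (10, 1.1), (12, 1.0), (14, 1.0), (16, 1.0), (18, 0.9), (20, 0.8), (22, 1.1), (24, 0.8), (26, 0.9), (28, 1.0), (30, 1.0), (32, 1.0), (34, 1.0), (36, 1.0), (38, 1.0), (40, 1.0), (42, 1.0), (44, 1.0), (46, 0.9), (48, 0.8), (50, 2.2), (52, 3.3), (54, 3.8)]
t7 [(-10, 1.1), (-8, 1.2), (-6, 1.2), (-4, 1.2), (-2, 1.2), (0, 1.2), (2, 1.2), (4, 1.2), (6, 1.2), (8, 1.2), (10, 1.2), (12, 1.2), (14, 1.1), (16, 1.1), (18, 1.0), (20, 1.0), (22, 0.9), (24, 0.9), (26, 0.9), (28, 1.0), (30, 0.8), (32, 0.9), (34, 1.0), (36, 1.0), (38, 1.0), (40, 1.0), (42, 1.0), (44, 1.0), (46, 1.0), (48, 1.0), (50, 0.9), (52, 1.2), (54, 2.3)]
```

View pics/z7t.png

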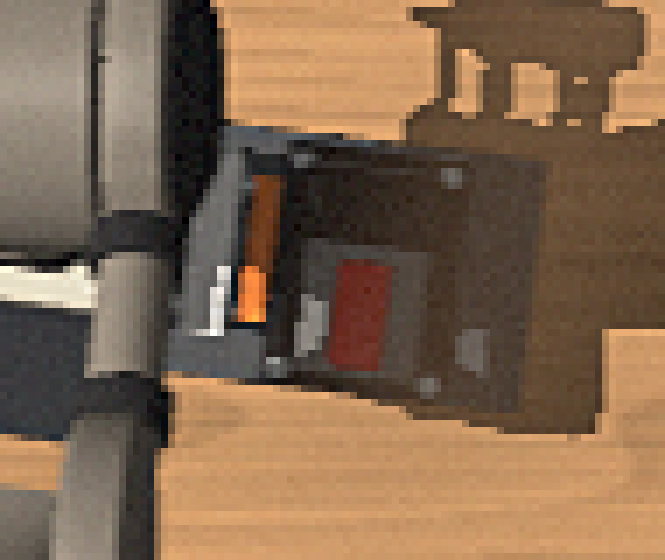

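Emit:
{"method": "servo_tool", "body": {"targets": [[0,[0,-0.3,0],[0,0,0]],[0,[0,-0.3,0],[0,0,0]],[0,[0,-0.15,0],[0,0,0]],[0,[0,0,0],[0,0,0]],[0,[0,0,0],[0,0,0]]]}}

```text
time_s: 17.52
eef_pos: [0.5421, 0.0658, 0.1299]
ee_rot: [0.0, 0.752, 0.659, 0.0]
force: [-0.5, -0.2, -1.5]
width: 0.214
```

```bash
python3 -c "
from h import *
cl()
a=C+U*-.010; go(a[0],a[1],.150,-7.4)"
```

```text
t 17.52 s 8.6 w -0.1 depth 13.1 | Fpush 0.50 Fy -0.26 Fz -1.52 | M [-0.07  0.08 -0.02] width 0.214
t 17.52 pos [0.5421 0.0658 0.1299] F [-0.53 -0.2  -1.52] M [-0.07  0.08 -0.02] w 0.214
shift cm [ 0.   -1.86 -2.01] turn [ 0.0007 -0.0001 -0.002 ]
```

Emit:
{"method": "servo_tool", "body": {"targets": [[0,[0,0,-0.6],[0,0,0]],[0,[0,0,-0.9],[0,0,0]],[0,[0,0,-0.6],[0,0,0]],[0,[0,-0.6,0],[0,0,0]],[0,[0,-0.7,0],[0,0,0]],[0,[0,-0.55,0],[0,0,0]],[0,[0,0,0],[0,0,0]],[0,[0,0,0],[0,0,0]]]}}

```text
time_s: 18.52
eef_pos: [0.5235, 0.0683, 0.1507]
ee_rot: [0.0, 0.752, 0.659, 0.0]
force: [-0.2, 0.1, -1.3]
width: 0.217
```

Emit:
{"method": "servo_tool", "body": {"targets": [[0,[0,0,0.5],[0,0,0]],[0,[0,0,0.5],[0,0,0]],[0,[0,0,0.5],[0,0,0]],[0,[0,0,0.5],[0,0,0]],[0,[0,0,0.1],[0,0,0]],[0,[0,0,0],[0,0,0]],[0,[0,0,0],[0,0,0]]]}}

```text
time_s: 19.4
eef_pos: [0.5236, 0.0683, 0.1299]
ee_rot: [0.0, 0.752, 0.659, 0.0]
force: [0.5, 0.8, -1.9]
width: 0.218
```

```bash
python3 -c "
from h import *
cl()"
```

```text
t 19.40 s -10.0 w -0.0 depth 13.1 | Fpush -0.38 Fy 0.87 Fz -1.92 | M [-0.08  0.07  0.04] width 0.218
```

Emit:
{"method": "servo_tool", "body": {"targets": [[0,[0,0.2,0.05],[0,0,0]],[0,[0,0.2,0],[0,0,0]],[0,[0,0.2,0],[0,0,0]],[0,[0,0.15,0],[0,0,0]]]}}

```text
time_s: 19.9
eef_pos: [0.529, 0.0676, 0.1289]
ee_rot: [-0.002, 0.752, 0.659, -0.002]
force: [-9.1, 1.8, 4.6]
width: 0.218
```

```bash
python3 -c "
from h import *
cl()"
```

```text
t 19.90 s -4.6 w -0.0 depth 14.1 | Fpush 9.28 Fy 0.64 Fz 4.61 | M [0.17 1.96 0.  ] width 0.218
```

Emit:
{"method": "servo_tool", "body": {"targets": [[0,[0,0.1,0],[0,0,0]]]}}

```text
time_s: 20.02
eef_pos: [0.5292, 0.0675, 0.1288]
ee_rot: [-0.002, 0.752, 0.659, -0.002]
force: [-9.6, 1.5, 5.1]
width: 0.212
```

```bash
python3 -c "
from h import *
cl()"
```

```text
t 20.02 s -4.3 w -0.0 depth 14.2 | Fpush 9.74 Fy 0.23 Fz 5.12 | M [0.15 2.13 0.  ] width 0.212
```

Emit:
{"method": "servo_tool", "body": {"targets": [[0,[0,0.1,0],[0,0,0]]]}}

```text
time_s: 20.15
eef_pos: [0.53, 0.0674, 0.1288]
ee_rot: [-0.002, 0.752, 0.659, -0.002]
force: [-10.2, 0.1, 5.0]
width: 0.218
```

```bash
python3 -c "
from h import *
cl()"
```

```text
t 20.15 s -3.5 w -0.0 depth 14.2 | Fpush 10.12 Fy -1.18 Fz 4.96 | M [ 0.14  2.08 -0.02] width 0.218
```

Emit:
{"method": "servo_tool", "body": {"targets": [[0,[0,0.1,0],[0,0,0]]]}}

```text
time_s: 20.27
eef_pos: [0.531, 0.0673, 0.1289]
ee_rot: [-0.002, 0.752, 0.659, -0.002]
force: [-10.1, 1.4, 5.0]
width: 0.216
```

```bash
python3 -c "
from h import *
cl()"
```

```text
t 20.27 s -2.5 w -0.0 depth 14.1 | Fpush 10.25 Fy 0.11 Fz 5.00 | M [0.19 2.15 0.01] width 0.216
```

Emit:
{"method": "servo_tool", "body": {"targets": [[0,[0,0.1,0],[0,0,0]]]}}

```text
time_s: 20.4
eef_pos: [0.5321, 0.0672, 0.1289]
ee_rot: [-0.002, 0.752, 0.659, -0.002]
force: [-8.8, 0.4, 5.6]
width: 0.217
```

```bash
python3 -c "
from h import *
cl()"
```

```text
t 20.40 s -1.4 w -0.0 depth 14.1 | Fpush 8.80 Fy -0.77 Fz 5.61 | M [0.17 2.07 0.01] width 0.217
```

Emit:
{"method": "servo_tool", "body": {"targets": [[0,[0,0.1,0],[0,0,0]]]}}

```text
time_s: 20.52
eef_pos: [0.5331, 0.0671, 0.1289]
ee_rot: [-0.002, 0.752, 0.659, -0.002]
force: [-9.2, 1.2, 6.2]
width: 0.214
```

```bash
python3 -c "
from h import *
cl()"
```

```text
t 20.52 s -0.4 w -0.0 depth 14.1 | Fpush 9.31 Fy -0.00 Fz 6.21 | M [0.17 2.11 0.02] width 0.214
```

Emit:
{"method": "servo_tool", "body": {"targets": [[0,[0,0.1,0],[0,0,0]]]}}

```text
time_s: 20.65
eef_pos: [0.5341, 0.0669, 0.1289]
ee_rot: [-0.002, 0.752, 0.659, -0.002]
force: [-8.4, 0.8, 4.6]
width: 0.216
```

```bash
python3 -c "
from h import *
cl()"
```

```text
t 20.65 s 0.6 w 0.0 depth 14.1 | Fpush 8.39 Fy -0.25 Fz 4.64 | M [0.15 2.01 0.01] width 0.216
```

Emit:
{"method": "servo_tool", "body": {"targets": [[0,[0,0.1,0],[0,0,0]]]}}

```text
time_s: 20.78
eef_pos: [0.535, 0.0668, 0.1288]
ee_rot: [-0.002, 0.752, 0.659, -0.002]
force: [-9.1, 0.6, 4.0]
width: 0.215
```

```bash
python3 -c "
from h import *
cl()"
```

```text
t 20.77 s 1.5 w 0.0 depth 14.2 | Fpush 9.08 Fy -0.58 Fz 4.00 | M [ 0.17  2.04 -0.  ] width 0.215
```

Emit:
{"method": "servo_tool", "body": {"targets": [[0,[0,0.1,0],[0,0,0]]]}}

```text
time_s: 20.9
eef_pos: [0.536, 0.0667, 0.1287]
ee_rot: [-0.002, 0.752, 0.659, -0.002]
force: [-7.9, 0.7, 3.4]
width: 0.214
```

```bash
python3 -c "
from h import *
cl()"
```

```text
t 20.90 s 2.5 w 0.0 depth 14.3 | Fpush 7.88 Fy -0.37 Fz 3.40 | M [ 0.21  1.99 -0.02] width 0.214
```

Still free (moment 2.0, as in the earlier strokes). I'll go on.

Emit:
{"method": "servo_tool", "body": {"targets": [[0,[0,0.12,0],[0,0,0]]]}}

```text
time_s: 21.02
eef_pos: [0.537, 0.0666, 0.1286]
ee_rot: [-0.003, 0.752, 0.659, -0.002]
force: [-8.9, 1.0, 2.8]
width: 0.213
```

```bash
python3 -c "
from h import *
cl()"
```

```text
t 21.02 s 3.5 w 0.0 depth 14.4 | Fpush 8.91 Fy -0.12 Fz 2.81 | M [ 0.2   2.08 -0.03] width 0.213
```

Emit:
{"method": "servo_tool", "body": {"targets": [[0,[0,0.12,0],[0,0,0]]]}}

```text
time_s: 21.15
eef_pos: [0.5379, 0.0665, 0.1284]
ee_rot: [-0.003, 0.752, 0.659, -0.003]
force: [-9.4, 2.2, 2.6]
width: 0.214
```

```bash
python3 -c "
from h import *
cl()"
```

```text
t 21.15 s 4.4 w 0.0 depth 14.6 | Fpush 9.61 Fy 0.93 Fz 2.57 | M [ 0.27  2.22 -0.  ] width 0.214
```

Emit:
{"method": "servo_tool", "body": {"targets": [[0,[0,0.12,-0.02],[0,0,0]]]}}

```text
time_s: 21.28
eef_pos: [0.5388, 0.0664, 0.1283]
ee_rot: [-0.003, 0.752, 0.659, -0.003]
force: [-10.1, 1.3, 0.1]
width: 0.219
```

```bash
python3 -c "
from h import *
cl()"
```

```text
t 21.27 s 5.3 w 0.0 depth 14.7 | Fpush 10.22 Fy -0.07 Fz 0.14 | M [ 0.26  2.31 -0.06] width 0.219
```

Emit:
{"method": "servo_tool", "body": {"targets": [[0,[0,0.12,0],[0,0,0]]]}}

```text
time_s: 21.4
eef_pos: [0.5397, 0.0662, 0.1281]
ee_rot: [-0.003, 0.752, 0.659, -0.003]
force: [-10.4, 2.1, 0.5]
width: 0.218
```

```bash
python3 -c "
from h import *
cl()"
```

```text
t 21.40 s 6.2 w 0.0 depth 14.9 | Fpush 10.59 Fy 0.76 Fz 0.53 | M [ 0.3   2.34 -0.06] width 0.218
```

Emit:
{"method": "servo_tool", "body": {"targets": [[0,[0,0.12,-0.02],[0,0,0]]]}}

```text
time_s: 21.52
eef_pos: [0.5404, 0.0661, 0.128]
ee_rot: [-0.004, 0.752, 0.659, -0.004]
force: [-10.9, 1.8, -0.9]
width: 0.22
```

```bash
python3 -c "
from h import *
cl()"
```

```text
t 21.52 s 7.0 w 0.0 depth 15.0 | Fpush 11.04 Fy 0.35 Fz -0.93 | M [ 0.34  2.52 -0.01] width 0.220
```

Emit:
{"method": "servo_tool", "body": {"targets": [[0,[0,0.12,-0.02],[0,0,0]]]}}

```text
time_s: 21.65
eef_pos: [0.5411, 0.066, 0.1279]
ee_rot: [-0.004, 0.752, 0.659, -0.004]
force: [-11.6, 2.3, -2.3]
width: 0.217
```

```bash
python3 -c "
from h import *
cl()"
```

```text
t 21.65 s 7.7 w 0.0 depth 15.1 | Fpush 11.80 Fy 0.76 Fz -2.31 | M [ 0.4   2.69 -0.04] width 0.217
```

Emit:
{"method": "servo_tool", "body": {"targets": [[0,[0,0.12,0],[0,0,0]]]}}

```text
time_s: 21.78
eef_pos: [0.5419, 0.0659, 0.1276]
ee_rot: [-0.005, 0.752, 0.659, -0.005]
force: [-13.1, 2.6, -1.9]
width: 0.212
```

```bash
python3 -c "
from h import *
cl()"
```

```text
t 21.77 s 8.5 w 0.0 depth 15.4 | Fpush 13.32 Fy 0.84 Fz -1.90 | M [ 0.45  2.82 -0.03] width 0.212
```

Emit:
{"method": "servo_tool", "body": {"targets": [[0,[0,0.12,0],[0,0,0]]]}}

```text
time_s: 21.9
eef_pos: [0.5427, 0.0658, 0.1274]
ee_rot: [-0.005, 0.752, 0.659, -0.005]
force: [-12.8, 1.8, -2.0]
width: 0.221
```

```bash
python3 -c "
from h import *
cl()"
```

```text
t 21.90 s 9.3 w 0.0 depth 15.6 | Fpush 12.92 Fy 0.17 Fz -1.99 | M [ 0.46  3.06 -0.05] width 0.221
```

Emit:
{"method": "servo_tool", "body": {"targets": [[0,[0,0.12,0],[0,0,0]]]}}

```text
time_s: 22.02
eef_pos: [0.5435, 0.0657, 0.1272]
ee_rot: [-0.006, 0.752, 0.659, -0.005]
force: [-13.5, 2.2, -1.8]
width: 0.213
```

```bash
python3 -c "
from h import *
cl()"
```

```text
t 22.02 s 10.1 w 0.0 depth 15.8 | Fpush 13.70 Fy 0.43 Fz -1.81 | M [ 0.42  3.17 -0.09] width 0.213
```

Emit:
{"method": "servo_tool", "body": {"targets": [[0,[0,0.1,-0.02],[0,0,0]]]}}

```text
time_s: 22.15
eef_pos: [0.5444, 0.0656, 0.1274]
ee_rot: [-0.006, 0.752, 0.659, -0.005]
force: [-14.4, 1.9, -2.4]
width: 0.217
```

```bash
python3 -c "
from h import *
cl()"
```

```text
t 22.15 s 11.0 w 0.0 depth 15.6 | Fpush 14.53 Fy -0.01 Fz -2.36 | M [ 0.41  3.17 -0.11] width 0.217
```

Emit:
{"method": "servo_tool", "body": {"targets": [[0,[0,0.07,0],[0,0,0]]]}}

```text
time_s: 22.28
eef_pos: [0.5451, 0.0655, 0.1274]
ee_rot: [-0.006, 0.752, 0.659, -0.005]
force: [-14.0, 1.4, -1.3]
width: 0.216
```

```bash
python3 -c "
from h import *
cl()"
```

```text
t 22.27 s 11.7 w -0.0 depth 15.6 | Fpush 14.03 Fy -0.42 Fz -1.32 | M [0.42 3.22 0.03] width 0.216
```

Emit:
{"method": "servo_tool", "body": {"targets": [[0,[0,0.06,0],[0,0,0]]]}}

```text
time_s: 22.4
eef_pos: [0.5457, 0.0654, 0.1275]
ee_rot: [-0.006, 0.752, 0.659, -0.005]
force: [-14.4, 1.9, -1.8]
width: 0.214
```

```bash
python3 -c "
from h import *
cl()"
```

```text
t 22.40 s 12.3 w -0.0 depth 15.5 | Fpush 14.51 Fy 0.00 Fz -1.84 | M [0.39 3.23 0.04] width 0.214
```

Emit:
{"method": "servo_tool", "body": {"targets": [[0,[0,0.04,0],[0,0,0]]]}}

```text
time_s: 22.52
eef_pos: [0.5461, 0.0653, 0.1275]
ee_rot: [-0.005, 0.752, 0.659, -0.005]
force: [-13.8, 1.1, -1.4]
width: 0.217
```

```bash
python3 -c "
from h import *
cl();cap('top','t8')"
```

```text
t 22.52 s 12.7 w -0.1 depth 15.5 | Fpush 13.79 Fy -0.72 Fz -1.42 | M [ 0.41  3.19 -0.05] width 0.217
```

Emit:
{"method": "servo_tool", "body": {"targets": [[0,[0,-0.3,0],[0,0,0]],[0,[0,-0.3,0],[0,0,0]],[0,[0,-0.35,0],[0,0,0]],[0,[0,0,0],[0,0,0]],[0,[0,0,0],[0,0,0]]]}}

```text
time_s: 23.2
eef_pos: [0.5432, 0.0657, 0.1303]
ee_rot: [0.0, 0.752, 0.659, 0.0]
force: [-0.8, -1.2, -1.4]
width: 0.217
```

```bash
python3 -c "
from h import *
cl()"
```

```text
t 23.20 s 9.8 w -0.1 depth 12.7 | Fpush 0.64 Fy -1.25 Fz -1.42 | M [-0.07  0.09  0.02] width 0.217
```

Emit:
{"method": "servo_tool", "body": {"targets": [[0,[0,0,-0.6],[0,0,0]],[0,[0,0,-0.9],[0,0,0]],[0,[0,0,-0.6],[0,0,0]],[0,[0,-0.6,0],[0,0,0]],[0,[0,-0.8,0],[0,0,0]],[0,[0,-0.55,0],[0,0,0]],[0,[0,0,0],[0,0,0]],[0,[0,0,0],[0,0,0]]]}}

```text
time_s: 24.2
eef_pos: [0.5235, 0.0683, 0.151]
ee_rot: [0.0, 0.752, 0.659, 0.0]
force: [-0.4, -0.8, -1.1]
width: 0.217
```

Emit:
{"method": "servo_tool", "body": {"targets": [[0,[0,0,0.5],[0,0,0]],[0,[0,0,0.5],[0,0,0]],[0,[0,0,0.5],[0,0,0]],[0,[0,0,0.5],[0,0,0]],[0,[0,0,0.15],[0,0,0]],[0,[0,0,0],[0,0,0]],[0,[0,0,0],[0,0,0]]]}}

```text
time_s: 25.08
eef_pos: [0.5235, 0.0683, 0.1297]
ee_rot: [0.0, 0.752, 0.659, 0.0]
force: [0.8, 0.2, -1.9]
width: 0.219
```

```bash
python3 -c "
from h import *
cl()"
```

```text
t 25.07 s -10.0 w 0.0 depth 13.3 | Fpush -0.75 Fy 0.32 Fz -1.92 | M [-0.14  0.1  -0.01] width 0.219
```

Emit:
{"method": "servo_tool", "body": {"targets": [[0,[0,0.2,0.05],[0,0,0]],[0,[0,0.2,0],[0,0,0]],[0,[0,0.2,0],[0,0,0]],[0,[0,0.15,0],[0,0,0]],[0,[0,0,0],[0,0,0]]]}}

```text
time_s: 25.7
eef_pos: [0.5294, 0.0675, 0.1288]
ee_rot: [-0.001, 0.752, 0.659, -0.001]
force: [-5.5, 0.7, 1.7]
width: 0.215
```

```bash
python3 -c "
from h import *
cl()"
```

```text
t 25.70 s -4.1 w -0.0 depth 14.2 | Fpush 5.57 Fy 0.03 Fz 1.68 | M [ 0.06  1.27 -0.01] width 0.215
```

Emit:
{"method": "servo_tool", "body": {"targets": [[0,[0,0.06,0],[0,0,0]]]}}

```text
time_s: 25.82
eef_pos: [0.5295, 0.0675, 0.1287]
ee_rot: [-0.002, 0.752, 0.659, -0.002]
force: [-7.1, 1.6, 3.9]
width: 0.213
```

```bash
python3 -c "
from h import *
cl()"
```

```text
t 25.82 s -4.0 w -0.0 depth 14.3 | Fpush 7.23 Fy 0.72 Fz 3.89 | M [ 0.13  1.72 -0.04] width 0.213
```

Emit:
{"method": "servo_tool", "body": {"targets": [[0,[0,0.06,0],[0,0,0]]]}}

```text
time_s: 25.95
eef_pos: [0.5296, 0.0675, 0.1287]
ee_rot: [-0.002, 0.752, 0.659, -0.002]
force: [-8.5, 1.2, 4.6]
width: 0.218
```

```bash
python3 -c "
from h import *
cl()"
```

```text
t 25.95 s -3.9 w -0.0 depth 14.3 | Fpush 8.59 Fy 0.07 Fz 4.60 | M [ 0.2   1.98 -0.  ] width 0.218
```

Emit:
{"method": "servo_tool", "body": {"targets": [[0,[0,0.06,0],[0,0,0]]]}}

```text
time_s: 26.08
eef_pos: [0.5297, 0.0675, 0.1287]
ee_rot: [-0.002, 0.752, 0.659, -0.002]
force: [-10.4, 2.1, 7.4]
width: 0.214
```

```bash
python3 -c "
from h import *
cl()"
```

```text
t 26.07 s -3.8 w -0.0 depth 14.3 | Fpush 10.59 Fy 0.71 Fz 7.40 | M [0.19 2.37 0.04] width 0.214
```

Emit:
{"method": "servo_tool", "body": {"targets": [[0,[0,0.05,0],[0,0,0]]]}}

```text
time_s: 26.2
eef_pos: [0.5298, 0.0675, 0.1287]
ee_rot: [-0.003, 0.752, 0.659, -0.003]
force: [-10.9, 0.7, 6.8]
width: 0.22
```

```bash
python3 -c "
from h import *
cl()"
```

```text
t 26.20 s -3.7 w -0.0 depth 14.3 | Fpush 10.88 Fy -0.73 Fz 6.79 | M [ 0.23  2.59 -0.03] width 0.220
```

Emit:
{"method": "servo_tool", "body": {"targets": [[0,[0,0.05,0],[0,0,0]]]}}

```text
time_s: 26.32
eef_pos: [0.5299, 0.0674, 0.1286]
ee_rot: [-0.003, 0.752, 0.659, -0.003]
force: [-13.3, 1.3, 7.5]
width: 0.215
```

```bash
python3 -c "
from h import *
cl()"
```

```text
t 26.32 s -3.6 w -0.0 depth 14.4 | Fpush 13.36 Fy -0.39 Fz 7.55 | M [ 0.24  2.88 -0.08] width 0.215
```

Emit:
{"method": "servo_tool", "body": {"targets": [[0,[0,0.05,0],[0,0,0]]]}}

```text
time_s: 26.45
eef_pos: [0.53, 0.0675, 0.1286]
ee_rot: [-0.003, 0.752, 0.659, -0.003]
force: [-13.4, 1.5, 7.8]
width: 0.22
```

```bash
python3 -c "
from h import *
cl()"
```

```text
t 26.45 s -3.5 w 0.0 depth 14.4 | Fpush 13.52 Fy -0.21 Fz 7.81 | M [ 0.25  3.02 -0.09] width 0.220
```

Emit:
{"method": "servo_tool", "body": {"targets": [[0,[0,0.05,0],[0,0,0]]]}}

```text
time_s: 26.58
eef_pos: [0.5304, 0.0674, 0.1286]
ee_rot: [-0.004, 0.752, 0.659, -0.003]
force: [-14.0, 1.6, 8.7]
width: 0.218
```

```bash
python3 -c "
from h import *
cl()"
```

```text
t 26.57 s -3.2 w 0.0 depth 14.4 | Fpush 14.04 Fy -0.25 Fz 8.71 | M [0.26 3.08 0.  ] width 0.218
```

Emit:
{"method": "servo_tool", "body": {"targets": [[0,[0,0.05,0],[0,0,0]]]}}

```text
time_s: 26.7
eef_pos: [0.5308, 0.0674, 0.1286]
ee_rot: [-0.004, 0.752, 0.659, -0.003]
force: [-13.6, 1.6, 8.1]
width: 0.215
```

```bash
python3 -c "
from h import *
cl()"
```

```text
t 26.70 s -2.7 w 0.0 depth 14.4 | Fpush 13.70 Fy -0.18 Fz 8.11 | M [ 0.27  3.13 -0.04] width 0.215
```

The wheel now turns at about 13.8 N, with a moment of 3.1 against 2.1 when free at the same place. That's roughly 1.45–1.5 times, so I'll stop and back off.

Emit:
{"method": "servo_tool", "body": {"targets": [[0,[0,-0.4,0],[0,0,0]],[0,[0,-0.4,0],[0,0,0]],[0,[0,-0.15,0],[0,0,0]],[0,[0,0,0],[0,0,0]],[0,[0,0,0],[0,0,0]]]}}

```text
time_s: 27.32
eef_pos: [0.5259, 0.068, 0.129]
ee_rot: [0.0, 0.752, 0.659, 0.0]
force: [0.1, 0.4, -1.8]
width: 0.217
```

```bash
python3 -c "
from h import *
cl()"
```

```text
t 27.32 s -7.6 w -0.0 depth 14.0 | Fpush -0.03 Fy 0.40 Fz -1.79 | M [-0.11  0.07 -0.04] width 0.217
```

Emit:
{"method": "servo_tool", "body": {"targets": [[0,[0,0,-0.6],[0,0,0]],[0,[0,0,-1.2],[0,0,0]],[0,[0,0,-1.8],[0,0,0]],[0,[0,0,-1.5],[0,0,0]],[0,[0,0,-0.6],[0,0,0]],[0,[0,0,0],[0,0,0]],[0,[0,0,0],[0,0,0]]]}}

```text
time_s: 28.2
eef_pos: [0.5253, 0.068, 0.1855]
ee_rot: [-0.0, 0.752, 0.659, -0.0]
force: [-0.7, 0.2, -1.2]
width: 0.216
```

```bash
python3 -c "
from h import *
go(.4585,.2745,.185,-7.4);cap('scene','s9');cap('top','t9')
b=cv2.imread('pics/s9.png')[180:310,270:480]; cv2.imwrite('pics/z9.png',cv2.resize(b,None,fx=3.7,fy=3.7))"
```

```text
t 28.2 pos [0.5253 0.068  0.1855] F [-0.69  0.16 -1.19] M [-0.12  0.08  0.02] w 0.216
shift cm [19.6  -9.32  0.06] turn [-0.0011  0.     -0.0019]
```

View pics/z9.png

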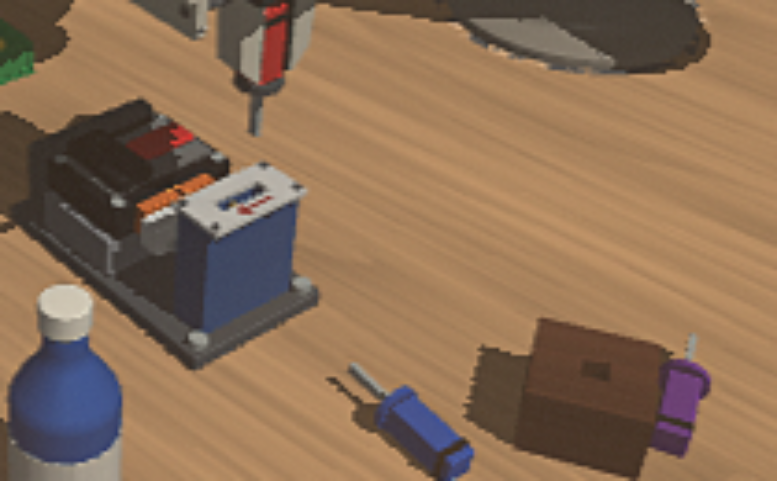

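The spoon is out of the slot and upright. The stand's hole shows at about (431,280) in the scene picture. I'll move over the stand and check that hole position on the way.

Emit:
{"method": "servo_tool", "body": {"targets": [[0,[1.6,-0.75,0],[0,0,0]],[0,[3.6,-1.71,0],[0,0,0]],[0,[4.4,-2.1,0],[0,0,0]],[0,[4.4,-2.1,0],[0,0,0]],[0,[3.6,-1.71,0],[0,0,0]],[0,[1.6,-0.75,0],[0,0,0]],[0,[0.4,-0.2,0],[0,0,-0.143]],[0,[0,0,0],[0,0,-0.143]],[0,[0,0,0],[0,0,-0.143]],[0,[0,0,0],[0,0,-0.142]]]}}

```text
time_s: 29.55
eef_pos: [0.4587, 0.2744, 0.1858]
ee_rot: [-0.0, 0.534, 0.846, -0.0]
force: [0.1, 0.7, -2.9]
width: 0.218
```

Emit:
{"method": "servo_tool", "body": {"targets": [[0,[0,0,0],[0,0,0]],[0,[0,0,0],[0,0,0]]]}}

```text
time_s: 29.8
eef_pos: [0.4588, 0.2744, 0.186]
ee_rot: [-0.0, 0.537, 0.844, -0.0]
force: [0.2, -0.1, -1.5]
width: 0.218
```

```bash
python3 -c "
from h import *
go(.4585,.2745,.11,25.3)
s=cap('scene','s10')
f=cv2.imread('pics/s9.png'); g=f.mean(2)
for y in range(275,286): print(g[y,422:441].astype(int))
for nm in('s9',):
  print(onz(s,431.1,280.2,.045))
b=cv2.imread('pics/s10.png')[210:310,380:480]; cv2.imwrite('pics/z10.png',cv2.resize(b,None,fx=6,fy=6,interpolation=cv2.INTER_NEAREST))"
```

```text
t 29.8 pos [0.4588 0.2744 0.186 ] F [ 0.18 -0.14 -1.54] M [-0.1   0.06  0.01] w 0.218
shift cm [ 0.03 -0.02  7.6 ] turn [-0.0001  0.     -0.0045]
[70 69 69 70 68 68 69 67 68 70 68 70 69 68 70 70 71 73 72]
[72 71 71 71 72 74 72 72 70 69 70 71 69 71 69 69 70 69 70]
[68 71 70 72 75 66 62 66 69 74 72 76 70 72 71 69 71 68 69]
[70 70 72 70 74 63 52 56 55 54 54 56 55 69 72 70 68 69 68]
[68 70 68 69 74 59 54 57 56 56 58 55 57 71 72 73 71 72 72]
[67 69 66 69 64 57 55 56 54 57 52 52 56 70 71 68 72 73 71]
[67 66 67 66 70 58 58 56 54 50 50 48 55 69 69 72 71 72 69]
[68 68 63 69 67 69 69 68 65 61 55 48 55 67 69 67 70 69 71]
[68 68 71 69 67 66 67 66 66 68 70 68 64 67 70 70 67 65 68]
[65 64 69 67 70 71 67 68 67 68 68 68 66 67 65 68 68 67 69]
[67 65 68 66 65 67 66 66 68 69 69 68 67 66 67 64 64 66 67]
[0.45888077 0.2790557  0.045     ]
```

View pics/z10.png

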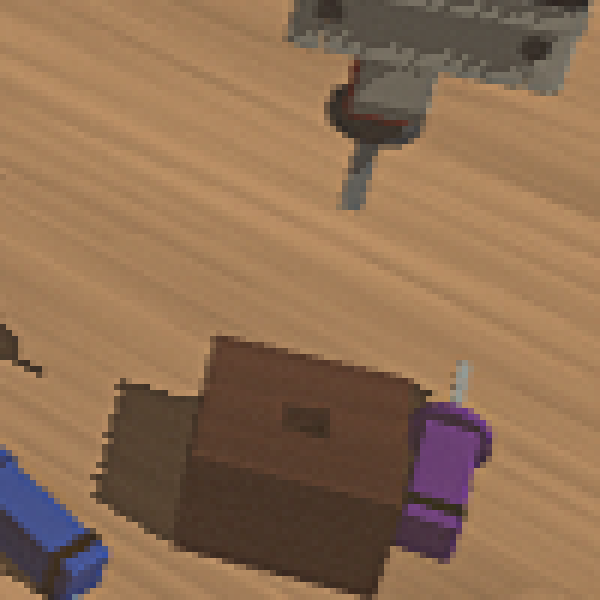

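Emit:
{"method": "servo_tool", "body": {"targets": [[0,[0,0,2.0],[0,0,0]],[0,[0,0,3.0],[0,0,0]],[0,[0,0,2.5],[0,0,0]],[0,[0,0,1.0],[0,0,0]],[0,[0,0,0],[0,0,0]],[0,[0,0,0],[0,0,0]]]}}

```text
time_s: 30.6
eef_pos: [0.4596, 0.2748, 0.102]
ee_rot: [0.001, 0.536, 0.844, 0.001]
force: [0.2, -0.3, -1.2]
width: 0.213
```

```bash
python3 -c "
from h import *
go(.4585,.2750,.056,25.3)
s=cap('scene','s11');p=r.read_state()['eef_pos']
print(proj(s,[p[0],p[1],p[2]-.046]),proj(s,[.458,.276,.045]))
b=cv2.imread('pics/s11.png')[230:310,390:470]; cv2.imwrite('pics/z11.png',cv2.resize(b,None,fx=7,fy=7,interpolation=cv2.INTER_NEAREST))"
```

```text
t 30.6 pos [0.4596 0.2748 0.102 ] F [ 0.17 -0.29 -1.24] M [-0.05  0.03 -0.04] w 0.213
shift cm [ 0.07 -0.1   4.6 ] turn [ 0.002   0.     -0.0019]
[430.16261842 275.48919576] [430.01490466 279.29399832]
```

View pics/z11.png

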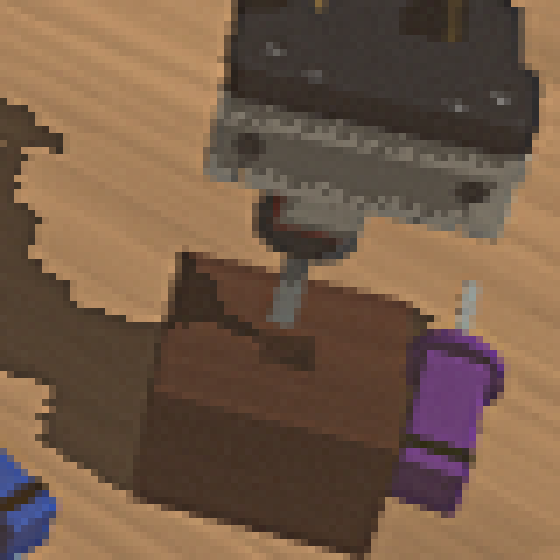

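Emit:
{"method": "servo_tool", "body": {"targets": [[0,[0.05,-0.05,0.8],[0,0,0]],[0,[0,0,0.8],[0,0,0]],[0,[0,0,0.6],[0,0,0]],[0,[0,0,0],[0,0,0]],[0,[0,0,0],[0,0,0]]]}}

```text
time_s: 31.28
eef_pos: [0.4583, 0.2747, 0.079]
ee_rot: [-0.0, 0.536, 0.844, 0.0]
force: [-0.4, 0.4, -1.7]
width: 0.218
```

```bash
python3 -c "
from h import *
go(.4587,.2750,.056,25.3)"
```

```text
t 31.27 pos [0.4583 0.2747 0.079 ] F [-0.38  0.36 -1.67] M [-0.04 -0.04  0.  ] w 0.218
shift cm [0.01 0.05 2.3 ] turn [ 0.0001 -0.0001 -0.0016]
```

In the hole with no contact force. Going down to seat the collar.

Emit:
{"method": "servo_tool", "body": {"targets": [[0,[0,0,0.7],[0,0,0]],[0,[0,0,0.7],[0,0,0]],[0,[0,0,0.6],[0,0,0]],[0,[0,0,0.25],[0,0,0]],[0,[0,0,0.1],[0,0,0]],[0,[0,0,0],[0,0,0]],[0,[0,0,0],[0,0,0]]]}}

```text
time_s: 32.15
eef_pos: [0.4584, 0.2748, 0.0557]
ee_rot: [0.0, 0.536, 0.844, 0.0]
force: [-0.0, -0.2, -0.5]
width: 0.218
```

```bash
python3 -c "
from h import *
go(.4587,.2750,.056,25.3)"
```

```text
t 32.15 pos [0.4584 0.2748 0.0557] F [-0.03 -0.23 -0.53] M [-0.06  0.03  0.02] w 0.218
shift cm [ 0.    0.04 -0.03] turn [ 0.0005 -0.0001 -0.0016]
```

Emit:
{"method": "servo_tool", "body": {"targets": [[0,[0,0,0.05],[0,0,0]],[0,[0,0,0],[0,0,0]],[0,[0,0,0],[0,0,0]],[0.4,[0,0,0],[0,0,0]],[0.5,[0,0,0],[0,0,0]],[0.5,[0,0,0],[0,0,0]],[0.5,[0,0,0],[0,0,0]],[0.5,[0,0,-1.0],[0,0,0]],[0.5,[0,0,-3.0],[0,0,0]],[0.5,[0,0,-5.0],[0,0,0]]]}}

```text
time_s: 33.4
eef_pos: [0.4573, 0.2743, 0.1453]
ee_rot: [-0.001, 0.536, 0.844, -0.001]
force: [0.9, 0.3, 0.0]
width: 0.499
```

Emit:
{"method": "servo_tool", "body": {"targets": [[0.5,[0,0,-5.0],[0,0,0]],[0.5,[5.0,0,-3.0],[0,0,0]],[0.5,[6.0,0,0],[0,0,0]],[0.5,[6.0,0,0],[0,0,0]],[0.5,[5.0,0,0],[0,0,0]],[0.5,[3.0,0,0],[0,0,0]],[0.5,[0,0,0],[0,0,0]],[0.5,[0,0,0],[0,0,0]]]}}

```text
time_s: 34.4
eef_pos: [0.352, 0.5003, 0.2253]
ee_rot: [0.0, 0.536, 0.844, -0.0]
force: [0.5, 0.4, 0.7]
width: 0.5
```

```bash
python3 -c "
from h import *
go(.4587,.2750,.056,25.3);cap('scene','s12');cap('top','t12')
b=cv2.imread('pics/s12.png')[190:310,270:480]; cv2.imwrite('pics/z12.png',cv2.resize(b,None,fx=3.7,fy=3.7))
b=cv2.imread('pics/t12.png')[190:300,130:310]; cv2.imwrite('pics/z12t.png',cv2.resize(b,None,fx=4.3,fy=4.3,interpolation=cv2.INTER_NEAREST))"
```

```text
t 34.4 pos [0.352  0.5003 0.2253] F [0.48 0.45 0.71] M [-0.05 -0.01  0.  ] w 0.5
shift cm [-24.93   0.06  16.94] turn [ 0.0002  0.0004 -0.0016]
```

View pics/z12.png

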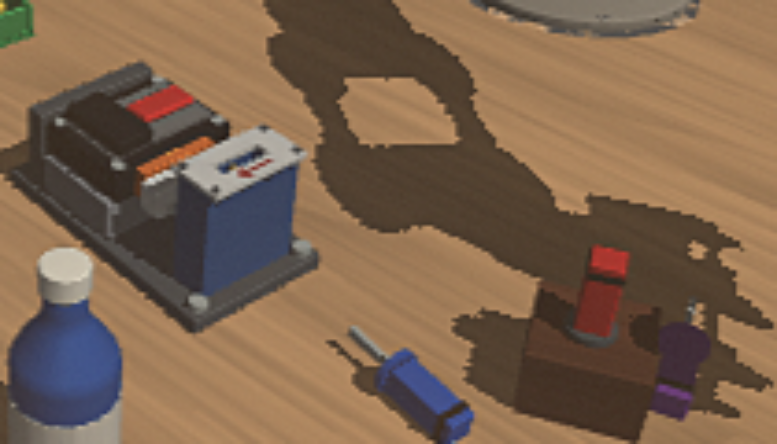

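View pics/z12t.png

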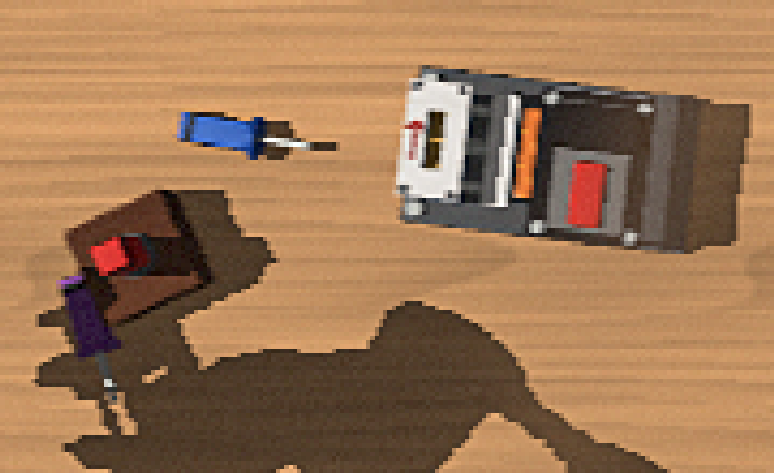

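```bash
python3 -c "
from h import *
t=cap('top');s=cap('scene')
for c,roi,v in((t,(140,238,170,260),190),(s,(415,250,445,290),60)):
    m=rng(c,[0,150,v],[8,255,255])|rng(c,[172,150,v],[179,255,255]); b,_=blobs(m,roi); print(b)
go(0,0,0)
r.job_done()"
```

```text
[(array([151, 246,   8,   7,  41], dtype=int32), array([154.41463415, 249.        ]))]
[(array([429, 256,  11,   9,  77], dtype=int32), array([434.18181818, 260.27272727])), (array([425, 266,  13,  15, 135], dtype=int32), array([431.19259259, 272.62962963]))]
t 34.6 pos [0.3525 0.5001 0.2253] F [0.83 0.06 0.47] M [-0.1   0.02  0.03] w 0.501
shift cm [-30.31 -53.15  22.52]
the job is handed in; nothing more can be done
```

The plate is nipped against the fence and the red spoon is back in its stand. I handed the job in at 34.6 s with the gripper clear of everything.

**Tightening:** I gave the star wheel three strokes, one tooth each, in the arrow's direction, then a final nudge of about 1 mm. When free, the push was about 8.5 N in mid-stroke and 10 N at the ends.
- **Nip:** In the third stroke the push rose to about 14 N. On the last nudge the wheel moved at 13.5–14 N, against 9.5–10 N free at the same spot, or about 1.4 times. By the wrist moment it was 1.47 times.
- **Highest push:** The most I read was 14.5 N, slightly over the 12–14 N guide but well under the 25 N limit.

**Last checks:**
- **Spoon:** Its handle is within 1 pixel of where it started in both views, with the collar on the stand.
- **Pad:** It appears to be against the plate in the pictures.
- **Arm:** It shows no contact force.

**Not certain:**
- **Pad force:** I couldn't measure it directly. I estimate 15–23 N, and my more cautious estimates put it close to the 15 N minimum.
- **Look-alikes:** The blue and purple spoons were standing free on their tips and toppled in the first two seconds, before the gripper came down. The arm did not touch them. The purple one lies against the stand.

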